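# Change over the otolith mounts on a microscope's rotary stage

### The arm

A 6-joint arm with a two-finger parallel gripper is mounted at the origin on the work surface. World frame = base frame: x ahead of the robot, y to its left, z up, the work surface at z = 0. Lengths are in m, angles in rad, forces in N, time in s.
With the tool pointing down it reaches from about 0.25 to 0.725 m from the base axis. Payload 4 kg.
Tool frame: the origin (TCP) lies at the very end of the fingers, on their centre line; the grasp point (between the pads) lies 19 mm behind it (bot.pinch_z is the distance from the TCP to the grasp point, in m); z points along the fingers, x is the direction in which the jaws open and shut, and the axes are right-handed (so a half turn about z gives the same grasp; the last joint's range is limited). The gripper opens to 85 mm and grips with 20 to 120 N. Pads are 22 mm wide; open, the fingers measure 114 mm over their backs; the gripper's body (76 mm by 85 mm) begins 54 mm behind the grasp point. The pads swing forward as they close: fully open they stand 13 mm farther back than shut.
Start: joints at [1.163, 0.241, 0.005, 1.335, 0, 1.571], TCP at [0.198, 0.459, 0.231] pointing down, gripper open.
Joint ranges: [-2.72, 2.72], [-1.05, 1.87], [-1.09, 1.28], [-1.99, 2.15], [-1.42, 1.44], [-3.14, 3.14]. Speed limits (rad/s): [2.79, 2.79, 3.14, 3.14, 3.14, 3.14].

### API

Orientations are given as a unit quaternion [x, y, z, w].
In Python, from workcell import bot gives the robot as it stands. The module is installed in compiled form; this text tells all that it offers.
- The arm moves only by the shell command python3 -m inch 'ROWS'. ROWS is JSON, a list of rows, each a list of 7 numbers: the shift along the tool's x, y, z scaled (see below), then the turn, a rotation vector about the tool's x, y, z scaled (see below), then the gripper command: -1 is fully open, 1 is shut, values between are in proportion. In form: [[x, y, z, wx, wy, wz, gripper], ...]. A call has exactly 8 rows; each row shifts and turns the commanded pose from where the row before left it, along the tool's axes as they then stand; what a row does not reach is not made up. The controller multiplies each number of a shift by 2.5 cm and each number of a turn by 180 degrees. A row lasts 1/10 s, in which the tool goes at most 50 mm and 8.59 degrees, less where a joint would pass 70% of its speed; a pose out of reach is approached as far as the arm can. A call with a number of a shift or a turn outside -1 to 1 is refused whole. A call with a gripper value outside its range is refused whole. The fingers move at their own pace and stop on an object; the grip force is fixed at half the most. Time passes only in rows, so rows that do not move let the fingers close, or fill a call up. It gives the time, the measured TCP pose, the force and the opening at its end, in the units of the state.
- bot.get_obs(): the state, without advancing time (a new reading comes with each control period).
- bot.camera(name): name is "scene" or "top"; returns (picture, depth): 480x640x3 uint8, blue, green, red; 480x640 float32, m along the optical axis (not along the pixel's ray), 0 where there is no reading.
- bot.get_calibration(name): a dict with "vfov" (degrees; the focal length in pixels is half the picture's height over the tangent of half this angle, whatever the lens; pixels are square), "cx", "cy" (the principal point, pixels), "R" (3x3) and "t" (3): a world point X has camera coordinates R X + t. Camera axes: x right, y down, z forward; pixel columns grow to the right and rows downward; lengths in m; the calibration is good to about 2 mm. A picture is of the moment at which its call begins. get_calibration takes no time and is no camera call.
- bot.job_done(): hands the job in, once; it reports no verdict.
The state is a dict: "clock": time; "joint_pos": joint angles; "joint_vel": joint speeds; "tau": joint torques, N m; "eef_pos": TCP position; "tool_rot": TCP orientation; "ft_force": force on the tool from outside, world axes, zero at the start; "ft_torque": the same for the moment, N m; "grip_width": finger opening in m.
Only numpy, scipy, OpenCV 4.12 (cv2) and the standard library are available. Lean on these libraries where they do the work, as an engineer would, in place of code of your own. Each camera call takes 0.05 s, during which the arm holds its last target.

### The job

Change over the fish ear-bone mounts on the microscope's rotary stage: take every viewed mount that sits in the stage out and drop it into the wire basket, and seat every new mount from the rubber mat in a well of its own, fully home with its notch over the well's key. Turn the stage by its pins from detent to detent to bring wells out to where you can reach them, and leave it at rest in a detent with one of the new mounts under the lens. Do not bump the microscope or disturb the dish, forceps and bottle on the bench.

Things in the scene. Friction and masses are not known exactly. Their poses are not given: they have to be found in the camera images.
- new1: New specimen mount, 80 g: flat round aluminium plate, 60 mm across, 7 mm thick, with a cream resin cylinder (36 mm across, 25 mm tall; grip it here) on its middle; 32 mm tall over all. One notch through the plate's rim on its +x side, 10.5 mm wide, 9 mm deep. Origin: centre of the underside, z up. Starts upright on a 2 mm rubber mat, any yaw; may be absent.
- new2: New mount, just like new1; may be absent.
- new3: New mount, just like new1; may be absent.
- new4: New mount, just like new1; may be absent.
- old1: Viewed mount, made just like new1, with the same origin and axes; it starts seated in well 0; may be absent.
- old2: Viewed mount, made just like new1, with the same origin and axes; it starts seated in well 1; may be absent.
- old3: Viewed mount, made just like new1, with the same origin and axes; it starts seated in well 2; may be absent.
- stage (a joint): Rotary stage: round dark plate, 234 mm across, top face 52 mm above the bench; turns both ways without end. Rad, 0 at the start, growing counter-clockwise from above. Five detents a turn, every 1.2566 rad (72 degrees): a spring pulls it to the nearest one (up to 0.5 N m, about 5 N at a pin) and holds it. Push it round by a pin; let go within 20 degrees of a detent, it goes home by itself.
- hub (a point): Centre of the rotary stage: on its axis, at the plate's top face. A low boss, 32 mm across and 9 mm high, sits here.
- well0 (a point): Well 0 of the rotary stage: centre of its floor (the plate's top face), 72 mm from the hub; turns with the stage. It starts under the lens. Wells 0 to 4 follow counter-clockwise, 72 degrees apart. Each is an aluminium collar, 62.5 mm inside and 76 mm outside diameter, 8 mm high.
- well1 (a point): Well 1 of the rotary stage: centre of its floor (the plate's top face), 72 mm from the hub; turns with the stage. In every well a steel key, 8 mm wide, 4.5 mm high, stands on the floor at the side farthest from the hub, reaching from the collar to 24 mm from the well's centre.
- well2 (a point): Well 2 of the rotary stage: centre of its floor (the plate's top face), 72 mm from the hub; turns with the stage. A mount lies on a well's floor only with its notch over the key: its +x from hub to well within about 2.5 degrees, centred within 1.25 mm.
- well3 (a point): Well 3 of the rotary stage: centre of its floor (the plate's top face), 72 mm from the hub; turns with the stage. A mount turned wrongly enters a well's collar but stays up on the key, 4.5 mm high; turned until notch and key meet, it drops.
- well4 (a point): Well 4 of the rotary stage: centre of its floor (the plate's top face), 72 mm from the hub; turns with the stage. 
- pin0 (a point): Top of the index pin between wells 0 and 1: an upright steel pin, 10 mm across, 40 mm above the plate, 104 mm from the hub, midway between the two wells' directions; there is one such pin between each two neighbouring wells, five in all, turning with the stage.
- view (a point): The viewing place: fixed point on the lens axis at the height of the well floors, 72 mm from the hub. The lens's front is 98 mm above it. The two wells farthest from it (144 degrees either way round the hub) are clear of the microscope for a gripper; the two next to it are cramped by the lens barrel.
- scope: Digital microscope, fixed: column 50 x 44 mm, 298 mm high, 225 mm from the hub on the viewing side; a bracket carries an upright black lens barrel, 48 mm across (58 mm at the clamp), over the viewing place, from 150 to 270 mm above the bench. Origin on the stage's axis at bench level; its -y points from the hub to the viewing place and column.
- basket_in (a point): Wire basket for viewed mounts, fixed, 170 mm (its x) by 150 mm (its y) outside, 60 mm high, walls 4 mm: centre of its inner floor, 5 mm above the bench, axes along its sides.
- dish: Bystander: closed clear petri dish, 93 mm across, 16 mm high; origin at the centre of its underside.
- forceps: Bystander: steel forceps lying flat, 150 mm long along its x, 6 mm high; origin near its middle, at the underside.
- dropper: Bystander: amber dropper bottle, 44 mm across, 90 mm high; origin at the centre of its underside.
Not all that is in view belongs to the job. Leave any green or yellow look-alike of the old2 alone.

How it is judged:
At the end, for the whole second after the job is handed in: Viewed mounts at rest in the basket. Each new mount upright (0.05 rad) at rest in a well: centre within 4 mm, underside within 2.2 mm of the floor (needs the notch over the key). Stage at rest, one new mount within 6 mm of the viewing place from above (x of old1 in the frame of basket_in between -0.085 and 0.085 m and y of old1 in the frame of basket_in between -0.075 and 0.075 m and z of each of old1, old2, old3 in the frame of basket_in below 0.06 m and linear speed of each of old1, old2, old3 below 0.03 m/s and x of old2 in the frame of basket_in between -0.085 and 0.085 m and y of old2 in the frame of basket_in between -0.075 and 0.075 m and x of old3 in the frame of basket_in between -0.085 and 0.085 m and y of old3 in the frame of basket_in between -0.075 and 0.075 m and ((horizontal distance between new1 and well0 below 0.004 m and z of new1 in the frame of well0 below 0.0022 m) or (horizontal distance between new1 and well1 below 0.004 m and z of new1 in the frame of well1 below 0.0022 m) or (horizontal distance between new1 and well2 below 0.004 m and z of new1 in the frame of well2 below 0.0022 m) or (horizontal distance between new1 and well3 below 0.004 m and z of new1 in the frame of well3 below 0.0022 m) or (horizontal distance between new1 and well4 below 0.004 m and z of new1 in the frame of well4 below 0.0022 m)) and angle between each of new1, new2, new3, new4's own z axis and vertical below 0.05 rad and linear speed of each of new1, new2, new3, new4 below 0.02 m/s and ((horizontal distance between new2 and well0 below 0.004 m and z of new2 in the frame of well0 below 0.0022 m) or (horizontal distance between new2 and well1 below 0.004 m and z of new2 in the frame of well1 below 0.0022 m) or (horizontal distance between new2 and well2 below 0.004 m and z of new2 in the frame of well2 below 0.0022 m) or (horizontal distance between new2 and well3 below 0.004 m and z of new2 in the frame of well3 below 0.0022 m) or (horizontal distance between new2 and well4 below 0.004 m and z of new2 in the frame of well4 below 0.0022 m)) and ((horizontal distance between new3 and well0 below 0.004 m and z of new3 in the frame of well0 below 0.0022 m) or (horizontal distance between new3 and well1 below 0.004 m and z of new3 in the frame of well1 below 0.0022 m) or (horizontal distance between new3 and well2 below 0.004 m and z of new3 in the frame of well2 below 0.0022 m) or (horizontal distance between new3 and well3 below 0.004 m and z of new3 in the frame of well3 below 0.0022 m) or (horizontal distance between new3 and well4 below 0.004 m and z of new3 in the frame of well4 below 0.0022 m)) and ((horizontal distance between new4 and well0 below 0.004 m and z of new4 in the frame of well0 below 0.0022 m) or (horizontal distance between new4 and well1 below 0.004 m and z of new4 in the frame of well1 below 0.0022 m) or (horizontal distance between new4 and well2 below 0.004 m and z of new4 in the frame of well2 below 0.0022 m) or (horizontal distance between new4 and well3 below 0.004 m and z of new4 in the frame of well3 below 0.0022 m) or (horizontal distance between new4 and well4 below 0.004 m and z of new4 in the frame of well4 below 0.0022 m)) and horizontal distance between any of new1, new2, new3, new4 and view below 0.006 m and velocity of joint stage between -0.05 and 0.05 rad/s); the robot touches nothing.
It fails at once if the petri dish is pushed more than 30 mm (distance of dish from where it was at the start of the episode above 0.03 m).
It fails at once if the pair of forceps is pushed more than 30 mm (distance of forceps from where it was at the start of the episode above 0.03 m).
It fails at once if the dropper bottle is pushed more than 30 mm (distance of dropper from where it was at the start of the episode above 0.03 m).
It fails at once if the microscope's column or lens is bumped (over 8 N) (contact force between anything else and scope above 8 N).
Of new1, new2, new3, new4 only 3 to 4 are there at a start; the rules pass over those that are not, and their reading is None.
Of old1, old2, old3 only 2 to 3 are there at a start; the rules pass over those that are not, and their reading is None.
At some moment in a run one of new1, new2, new3, new4 may be knocked a few centimetres aside while the robot is not near it.
Once in a run the grip may slacken for a moment while it holds something.
It also fails if it takes over 210 s, if anything falls off the work surface, if the arm or the gripper's body presses on something with over 40 N, if the wrist force passes 120 N, or if a joint passes its speed limit or range.

## Working session

There is one attempt and no reset: what is moved stays moved. The work goes in short steps, Python scripts to look and compute and a shell command to move; the robot and the scene stay as the last step left them, time stands still between calls to the robot, and variables do not carry over. Pictures are saved under pics/ and viewed, and the job is handed in when it is done.

```bash
mkdir -p pics; ls; python3 - <<'E'
from workcell import bot
import cv2
print(bot.get_obs()); print(bot.pinch_z)
for n in("scene","top"):
    p,d=bot.camera(n); cv2.imwrite(f"pics/{n}0.png",p)
    import numpy as np; np.save(f"pics/{n}0.npy",d)
    print(n,bot.get_calibration(n))
E
```

```text
pics
{'clock': 0.0, 'joint_pos': array([1.16298489e+00, 2.41389145e-01, 3.73372238e-03, 1.33521535e+00,
       1.46773944e-05, 1.57083090e+00]), 'joint_vel': array([-2.29903634e-04,  1.20151307e-03,  1.49479166e-06, -9.28816278e-04,
        1.09501427e-03, -6.67775935e-04]), 'tau': array([ 4.86690788e-04, -3.72319257e+01,  2.52407008e+01,  1.70028600e-02,
       -1.69937476e-05,  1.12758809e-05]), 'eef_pos': array([0.19804516, 0.45841548, 0.2304285 ]), 'tool_rot': array([ 8.35652872e-01,  5.49256955e-01, -8.70769776e-04,  5.63599486e-04]), 'ft_force': array([-0.27583812,  0.70820125, -0.24558983]), 'ft_torque': array([-0.01233096, -0.00859515,  0.01671995]), 'grip_width': 0.08526748113750424}
0.0187
scene {'vfov': 57.324115618459004, 'cx': 317.16153546645353, 'cy': 236.5940346128021, 'R': array([[-0.04347345,  0.99905319,  0.00166973],
       [ 0.77538517,  0.03479443, -0.63052929],
       [-0.62999039, -0.0261166 , -0.77616366]]), 't': array([-0.03492365, -0.4064791 ,  1.33781762])}
top {'vfov': 55.21010214791447, 'cx': 316.11436108520104, 'cy': 237.98930605429953, 'R': array([[-0.02545487, -0.99967296, -0.0024538 ],
       [-0.97472454,  0.02536444, -0.22196556],
       [ 0.22195521, -0.00325833, -0.97505142]]), 't': array([0.07468718, 0.60448115, 0.83527723])}
```

View pics/scene0.png

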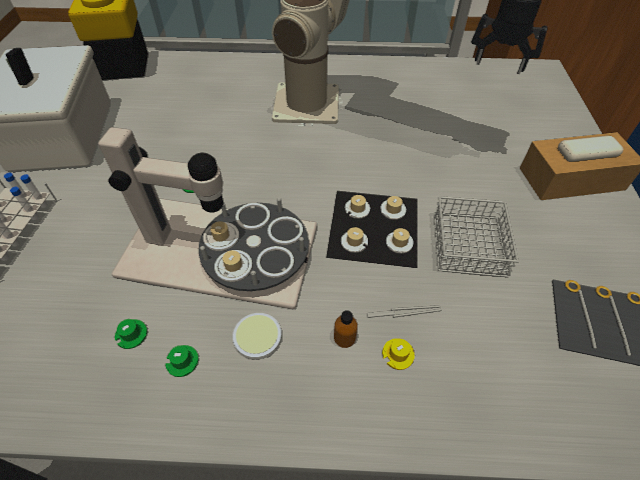

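View pics/top0.png

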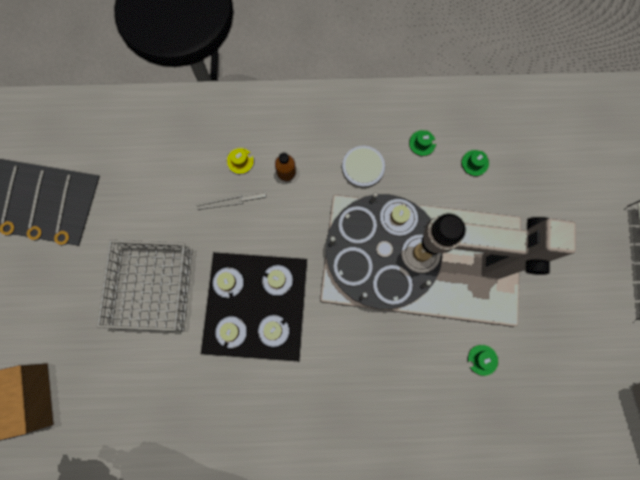

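```bash
cat > h.py <<'E'
import numpy as np, cv2
from scipy.spatial.transform import Rotation as R
from workcell import bot
def cal(n):
    c=bot.get_calibration(n); f=240/np.tan(np.radians(c["vfov"]/2)); return c,f
def ray(n,uv,z):
    c,f=cal(n); uv=np.atleast_2d(uv).astype(float)
    d=np.c_[(uv[:,0]-c["cx"])/f,(uv[:,1]-c["cy"])/f,np.ones(len(uv))]@np.array(c["R"])
    o=-np.array(c["R"]).T@np.array(c["t"])
    s=(z-o[2])/d[:,2]
    return o+d*s[:,None]
def proj(n,X):
    c,f=cal(n); p=np.atleast_2d(X)@np.array(c["R"]).T+c["t"]
    return np.c_[p[:,0]/p[:,2]*f+c["cx"],p[:,1]/p[:,2]*f+c["cy"]]
def snap(n,tag):
    p,d=bot.camera(n); cv2.imwrite(f"pics/{n}{tag}.png",p); np.save(f"pics/{n}{tag}.npy",d); return p,d
def crop(p,x0,y0,x1,y1,k,fn):
    cv2.imwrite(fn,cv2.resize(p[y0:y1,x0:x1],None,fx=k,fy=k,interpolation=cv2.INTER_CUBIC))
def delta(target,yaw=None):
    """print shift in tool units to target TCP, and turn units; yaw = world angle of tool x (mod pi)"""
    o=bot.get_obs(); T=R.from_quat(o["tool_rot"]); p=o["eef_pos"]
    M=T.as_matrix(); cur=np.arctan2(M[1,0],M[0,0])
    print("pos",p.round(4),"yaw",round(np.degrees(cur),2),"tilt",np.degrees(M[:2,2]).round(2),"w",round(o["grip_width"],4),"F",o["ft_force"].round(1),"t",round(o["clock"],2),"j6",round(o["joint_pos"][5],2))
    if target is not None:
        d=M.T@(np.array(target)-p); print("shift units",(d/0.025).round(2))
    if yaw is not None:
        e=(np.radians(yaw)-cur+np.pi/2)%np.pi-np.pi/2
        # keep tool down
        Rd=R.from_euler('z',e)*T
        m=Rd.as_matrix(); z=np.array([0,0,-1.]); x=m[:,0]-m[:,0]@z*z; x/=np.linalg.norm(x)
        G=np.c_[x,np.cross(z,x),z]
        rv=R.from_matrix(M.T@G).as_rotvec(); print("turn units",(rv/np.pi).round(4),"deg",np.degrees(e).round(1))
E
python3 - <<'E'
from h import *
p=cv2.imread("pics/top0.png");d=np.load("pics/top0.npy")
crop(p,195,240,315,370,5,"pics/mat0.png")
crop(p,315,185,455,325,5,"pics/stg0.png")
print(ray("top",[384,249],0.061), ray("top",[[146,288],[363,166],[285,166],[232,202]],0.0).round(3), ray("top",[[228,283],[277,279],[231,332],[273,331]],.009).round(3))
delta(None)
E
```

```text
[[ 0.58205506 -0.07419175  0.061     ]] [[ 0.525  0.414  0.   ]
 [ 0.781 -0.048  0.   ]
 [ 0.786  0.123  0.   ]
 [ 0.706  0.238  0.   ]] [[0.53  0.242 0.009]
 [0.535 0.142 0.009]
 [0.431 0.235 0.009]
 [0.43  0.15  0.009]]
pos [0.1981 0.4585 0.2305] yaw 66.64 tilt [-0.04 -0.1 ] w 0.085 F [-0.7  0.5  0.1] t 0.1 j6 1.57
```

View pics/mat0.png

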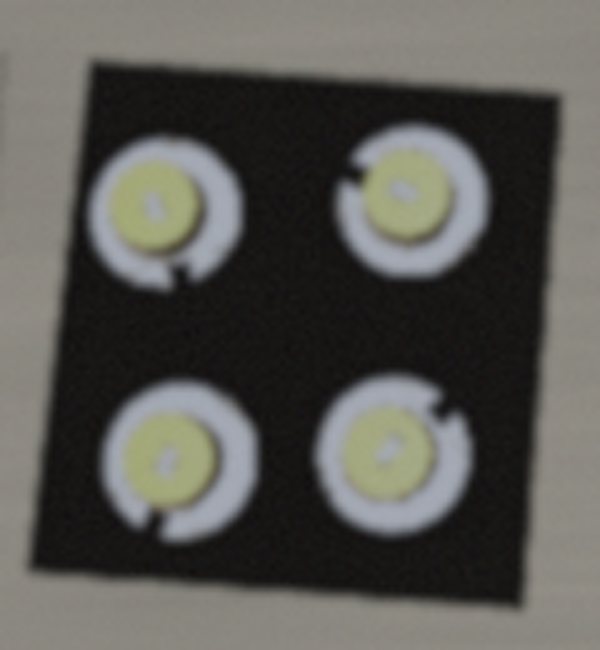

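View pics/stg0.png

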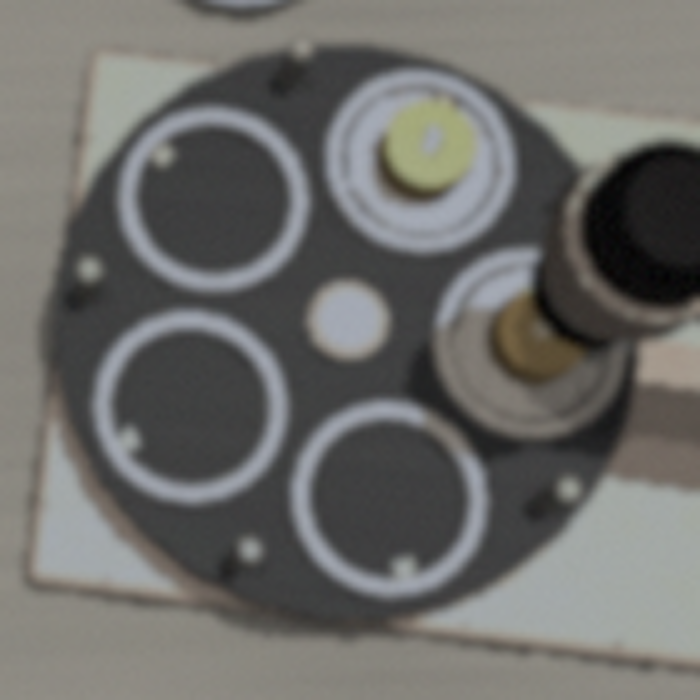

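```bash
cat > det.py <<'E'
from h import *
def resin(n,p,ztop,roi):
    x0,y0,x1,y1=roi
    hsv=cv2.cvtColor(p,cv2.COLOR_BGR2HSV)
    m=((hsv[...,1]>45)&(hsv[...,0]>15)&(hsv[...,0]<40)&(hsv[...,2]>120)).astype(np.uint8)
    mm=np.zeros_like(m); mm[y0:y1,x0:x1]=m[y0:y1,x0:x1]
    cs,_=cv2.findContours(mm,cv2.RETR_EXTERNAL,cv2.CHAIN_APPROX_NONE); out=[]
    for c in cs:
        if cv2.contourArea(c)<80: continue
        w=ray(n,c[:,0,:],ztop); (x,y),r=cv2.minEnclosingCircle(w[:,:2].astype(np.float32))
        M=cv2.moments(c); uv=(M["m10"]/M["m00"],M["m01"]/M["m00"])
        out.append((ray(n,uv,ztop)[0],r,uv))
    return out
def circfit(xy):
    A=np.c_[2*xy,np.ones(len(xy))]; s=np.linalg.lstsq(A,(xy**2).sum(1),rcond=None)[0]
    return s[:2],np.sqrt(s[2]+s[0]**2+s[1]**2)
def polar(n,p,c,z,rmin,rmax,na=180,nr=60):
    """gray unwrapped around world centre c at height z"""
    a=np.linspace(-np.pi,np.pi,na,endpoint=False); r=np.linspace(rmin,rmax,nr)
    A,Rr=np.meshgrid(a,r,indexing='ij')
    X=np.c_[(c[0]+Rr*np.cos(A)).ravel(),(c[1]+Rr*np.sin(A)).ravel(),np.full(A.size,z)]
    uv=proj(n,X).astype(np.float32)
    g=cv2.cvtColor(p,cv2.COLOR_BGR2GRAY).astype(np.float32)
    s=cv2.remap(g,uv[:,0].reshape(A.shape),uv[:,1].reshape(A.shape),cv2.INTER_CUBIC)
    return a,r,s
def edgecircle(n,p,c,z,rmin,rmax,sign,it=3):
    """fit circle to strongest radial edge of sign"""
    c=np.array(c[:2],float)
    for _ in range(it):
        a,r,s=polar(n,p,c,z,rmin,rmax); g=np.diff(cv2.GaussianBlur(s,(5,1),0),axis=1)*sign
        k=g.argmax(1); st=g.max(1); rr=(r[k]+r[k+1])/2
        # weighted subpixel
        w=np.clip(g,0,None)**2; idx=np.arange(g.shape[1]); W=np.exp(-((idx[None]-k[:,None])/6.)**2)*w
        rm=(r[:-1]+r[1:])/2; rr=(W*rm).sum(1)/W.sum(1)
        xy=np.c_[c[0]+rr*np.cos(a),c[1]+rr*np.sin(a)]
        ok=st>0.4*np.median(st)
        for __ in range(5):
            cc,R0=circfit(xy[ok]); e=np.abs(np.hypot(*(xy-cc).T)-R0); ok=(e<max(0.0012,2*np.median(e)))&(st>0.4*np.median(st))
        c=cc
    return c,R0,ok.sum(),np.median(e)
def notch(n,p,c,z,r0=.0235,r1=.029):
    a,r,s=polar(n,p,c,z,r0,r1,na=720,nr=12)
    v=s.mean(1); b=np.median(v); w=np.clip(b-20-v,0,None)
    # window around deepest
    k=np.convolve(np.r_[w[-40:],w,w[:40]],np.ones(61),'same')[40:-40].argmax()
    d=(a-a[k]+np.pi)%(2*np.pi)-np.pi; s_=np.abs(d)<0.4
    return np.degrees(a[k]+(w*d)[s_].sum()/w[s_].sum()), np.degrees((w[s_]>0.5*w.max()).sum()*2*np.pi/720)
E
python3 - <<'E'
from det import *
for n,roi in(("top",(200,250,310,360)),("scene",(330,190,420,262))):
    p=cv2.imread(f"pics/{n}0.png")
    for c,r,uv in resin(n,p,0.034,roi):
        e=edgecircle(n,p,c,0.009,.022,.038,-1)
        print(n,"resin",c.round(4),round(r,4),np.round(uv,1),"plate",e[0].round(4),round(e[1],4),e[2],"notch",np.round(notch(n,p,e[0],.009),1))
p=cv2.imread("pics/top0.png")
hub=edgecircle("top",p,ray("top",[384,249],0.061)[0],.061,.010,.022,-1); print("hub",hub)
for uv in [(357,225),(353,266),(393,284)]:
    o=edgecircle("top",p,ray("top",uv,.06)[0],.06,.033,.045,-1)
    i=edgecircle("top",p,ray("top",uv,.06)[0],.06,.022,.034,1)
    v=o[0]-hub[0]
    print("well",o[0].round(4),round(o[1],4),i[0].round(4),round(i[1],4),"rel hub",np.hypot(*v).round(4),np.degrees(np.arctan2(v[1],v[0])).round(2))
ps=ray("top",[[315+302/5,185+50/5],[315+90/5,185+268/5],[315+250/5,185+548/5],[315+568/5,185+488/5]],.092)[:,:2]
for q in ps:
    v=q-hub[0]; print("pin",q.round(4),np.hypot(*v).round(4),np.degrees(np.arctan2(v[1],v[0])).round(2))
E
```

```text
top resin [0.4308 0.2347 0.034 ] 0.0176 [228.6 331.6] plate [0.4313 0.2354] 0.0311 172 notch [157.8  15. ]
top resin [0.431  0.1497 0.034 ] 0.0164 [272.1 330.4] plate [0.4317 0.1498] 0.031 168 notch [-49.4  17. ]
top resin [0.5307 0.2427 0.034 ] 0.0173 [225.5 280.9] plate [0.5316 0.2432] 0.0313 166 notch [-165.5   15.5]
top resin [0.5324 0.1417 0.034 ] 0.0174 [275.9 278.7] plate [0.5337 0.1417] 0.0312 168 notch [64.  16.5]
scene resin [0.5335 0.2433 0.034 ] 0.0182 [401. 234.] plate [0.5339 0.2432] 0.0308 129 notch [125.    3.5]
scene resin [0.5357 0.1418 0.034 ] 0.0179 [355.  233.2] plate [0.5363 0.1417] 0.0307 130 notch [63.3 13. ]
scene resin [0.4332 0.2354 0.034 ] 0.0181 [394.3 201. ] plate [0.434  0.2353] 0.031 120 notch [127.4   8.5]
scene resin [0.4338 0.1502 0.034 ] 0.0179 [358.1 199.9] plate [0.4347 0.1497] 0.0307 124 notch [-48.7  13.5]
hub (array([ 0.58306533, -0.07459346]), np.float64(0.015807556406270823), np.int64(178), np.float64(0.0003722630783037388))
well [ 0.6341 -0.0238] 0.0381 [ 0.6342 -0.0238] 0.0306 rel hub 0.072 44.87
well [ 0.5505 -0.011 ] 0.0381 [ 0.5505 -0.011 ] 0.0306 rel hub 0.0714 117.09
well [ 0.5124 -0.0866] 0.0381 [ 0.5123 -0.0866] 0.0307 rel hub 0.0717 -170.33
pin [ 0.6839 -0.0589] 0.1021 8.84
pin [0.5987 0.0269] 0.1027 81.24
pin [ 0.4903 -0.029 ] 0.1033 153.84
pin [ 0.5097 -0.1491] 0.1046 -134.57
```

```bash
python3 -c "
from h import *
delta([.535,.1417,.12],64)"
```

```text
pos [0.1981 0.4585 0.2305] yaw 66.64 tilt [-0.04 -0.1 ] w 0.085 F [-0.7  0.5  0.1] t 0.1 j6 1.57
shift units [-6.28 17.4   4.43]
turn units [0.     0.0006 0.0147] deg -2.6
```

```bash
python3 -m inch '[[-0.36,1,0.25,0,0,0.0147,-0.18],[-0.36,1,0.25,0,0,0,-0.18],[-0.36,1,0.25,0,0,0,-0.18],[-0.36,1,0.25,0,0,0,-0.18],[-0.36,1,0.25,0,0,0,-0.18],[-0.36,1,0.25,0,0,0,-0.18],[-0.36,1,0.25,0,0,0,-0.18],[-0.36,1,0.25,0,0,0,-0.18]]'; python3 -m inch '[[-0.36,1,0.25,0,0,0,-0.18],[-0.36,1,0.25,0,0,0,-0.18],[-0.36,1,0.25,0,0,0,-0.18],[-0.36,1,0.25,0,0,0,-0.18],[-0.36,1,0.25,0,0,0,-0.18],[-0.36,1,0.25,0,0,0,-0.18],[-0.36,1,0.25,0,0,0,-0.18],[0,0,0,0,0,0,-0.18]]'; python3 -c "
from h import *
delta([.535,.1417,.08],64)"
```

```text
clock: 0.9
eef_pos: [0.3477, 0.3064, 0.1807]
tool_rot: [0.848, 0.53, -0.0, 0.0]
ft_force: [0.3, 0.7, -0.9]
grip_width: 0.0502
clock: 1.7
eef_pos: [0.478, 0.1718, 0.1362]
tool_rot: [0.849, 0.528, -0.001, 0.0]
ft_force: [-0.1, -0.0, 0.3]
grip_width: 0.0504
pos [0.478  0.1718 0.1362] yaw 63.76 tilt [-0.08 -0.08] w 0.0504 F [-0.1 -0.   0.3] t 1.7 j6 0.8
shift units [-0.07  2.58  2.25]
turn units [-0.0002  0.0006 -0.0013] deg 0.2
```

```bash
python3 -m inch '[[-0.02,0.65,0.5,0,0,0,-0.18],[-0.02,0.65,0.5,0,0,0,-0.18],[-0.02,0.65,0.5,0,0,0,-0.18],[0,0.65,0.5,0,0,0,-0.18],[0,0,0.25,0,0,0,-0.18],[0,0,0,0,0,0,-0.18],[0,0,0,0,0,0,-0.18],[0,0,0,0,0,0,-0.18]]'; python3 -c "
from h import *
delta([.535,.1417,.012],64)
p,d=snap('scene','1'); crop(p,330,170,450,270,6,'pics/s1.png')"
```

```text
clock: 2.5
eef_pos: [0.5344, 0.1449, 0.082]
tool_rot: [0.848, 0.53, 0.0, 0.0]
ft_force: [-0.4, 0.1, 0.6]
grip_width: 0.0506
pos [0.5344 0.1449 0.082 ] yaw 64.04 tilt [0.04 0.02] w 0.0506 F [-0.4  0.1  0.6] t 2.5 j6 0.72
shift units [-0.11  0.07  2.8 ]
turn units [ 0.0001 -0.0002  0.0002] deg -0.0
```

View pics/s1.png

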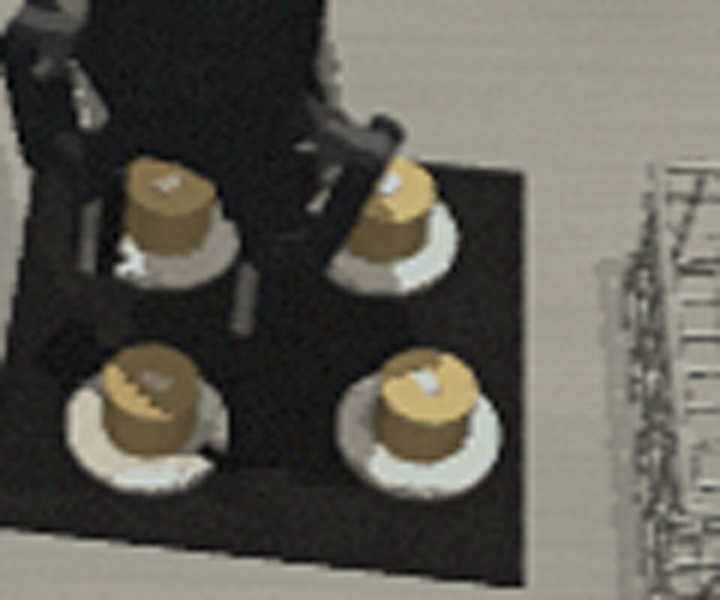

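```bash
python3 -m inch '[[-0.11,0.07,0.7,0,0,0,-0.18],[0,0,0.7,0,0,0,-0.18],[0,0,0.7,0,0,0,-0.18],[0,0,0.7,0,0,0,-0.18],[0,0,0,0,0,0,-0.18],[0,0,0,0,0,0,0.3],[0,0,0,0,0,0,0.6],[0,0,0,0,0,0,0.6]]'; python3 -c "
from h import *
delta([.535,.1417,.012],64)
p,d=snap('scene','2'); crop(p,330,170,450,270,6,'pics/s2.png')"
```

```text
clock: 3.35
eef_pos: [0.5359, 0.1413, 0.0125]
tool_rot: [0.848, 0.53, 0.001, 0.0]
ft_force: [1.2, 0.2, -0.4]
grip_width: 0.0344
pos [0.5359 0.1413 0.0125] yaw 64.0 tilt [0.12 0.03] w 0.0344 F [ 1.2  0.2 -0.4] t 3.35 j6 0.71
shift units [-0.   -0.04  0.02]
turn units [ 0.0005 -0.0005 -0.    ] deg 0.0
```

View pics/s2.png

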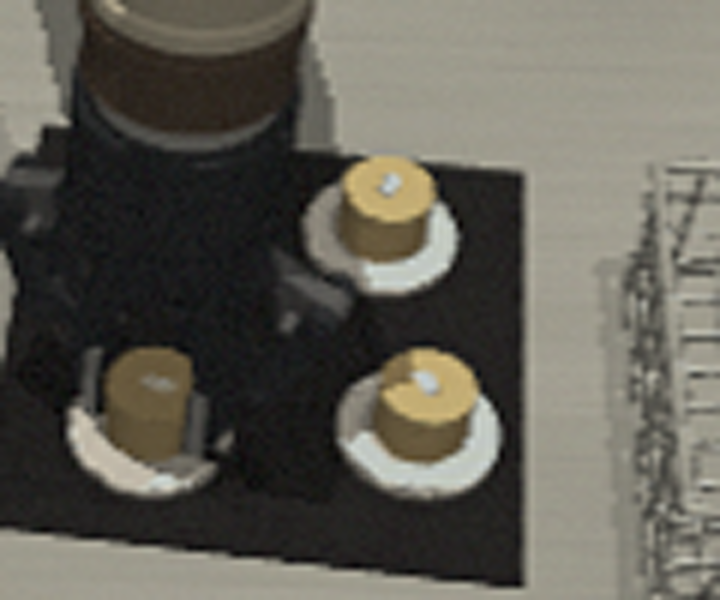

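```bash
python3 -m inch '[[0,0,0,0,0,0,-0.18],[0,0,0,0,0,0,-0.18],[0,0,0,0,0,-0.045,-0.18],[0,0,0,0,0,-0.045,-0.18],[0,0,0,0,0,-0.045,-0.18],[0,0,0,0,0,-0.045,-0.18],[0,0,0,0,0,-0.045,-0.18],[0,0,0,0,0,-0.045,-0.18]]';  python3 -m inch '[[0,0,0,0,0,-0.045,-0.18],[0,0,0,0,0,-0.045,-0.18],[0,0,0,0,0,-0.045,-0.18],[0,0,0,0,0,-0.045,-0.18],[0,0,0,0,0,-0.045,-0.18],[0,0,0,0,0,0,-0.18],[0,0,0,0,0,0,-0.18],[0,0,0,0,0,0,-0.18]]'; python3 -c "
from h import *
delta([.5359,.1413,.012],154)"
```

```text
clock: 4.2
eef_pos: [0.5352, 0.141, 0.0114]
tool_rot: [0.553, 0.833, 0.0, 0.0]
ft_force: [0.2, 0.1, -0.5]
grip_width: 0.0502
clock: 5.0
eef_pos: [0.5351, 0.141, 0.0113]
tool_rot: [0.234, 0.972, 0.0, 0.0]
ft_force: [0.9, 0.5, 0.3]
grip_width: 0.0507
pos [0.5351 0.141  0.0113] yaw 152.97 tilt [0. 0.] w 0.0507 F [0.9 0.5 0.3] t 5.0 j6 -0.84
shift units [-0.02  0.02 -0.03]
turn units [ 0.      0.     -0.0057] deg 1.0
```

Grip, then look before lifting (shows the mount centred on the tool: calibrates the cameras).

```bash
python3 -m inch '[[0,0,0,0,0,-0.0057,0.2],[0,0,0,0,0,0,0.6],[0,0,0,0,0,0,0.6],[0,0,0,0,0,0,0.6],[0,0,-0.4,0,0,0,0.6],[0,0,-0.8,0,0,0,0.6],[0,0,-1,0,0,0,0.6],[0,0,-1,0,0,0,0.6]]'; python3 - <<'E'
from det import *
delta([.6341,-.0238,.12],135)
for n in("top","scene"):
    p,d=snap(n,'3')
p=cv2.imread("pics/top3.png"); crop(p,200,190,360,310,5,"pics/a.png")
p=cv2.imread("pics/scene3.png"); crop(p,300,150,420,270,5,"pics/b.png")
E
```

```text
clock: 5.8
eef_pos: [0.5344, 0.1408, 0.0919]
tool_rot: [0.224, 0.975, -0.0, -0.001]
ft_force: [0.6, -0.8, -0.7]
grip_width: 0.0343
pos [0.5344 0.1408 0.0919] yaw 154.11 tilt [-0.09 -0.02] w 0.0343 F [ 0.6 -0.8 -0.7] t 5.8 j6 -0.86
shift units [-6.46 -4.18 -1.13]
turn units [-0.0004 -0.0003  0.1061] deg -19.1
```

View pics/a.png

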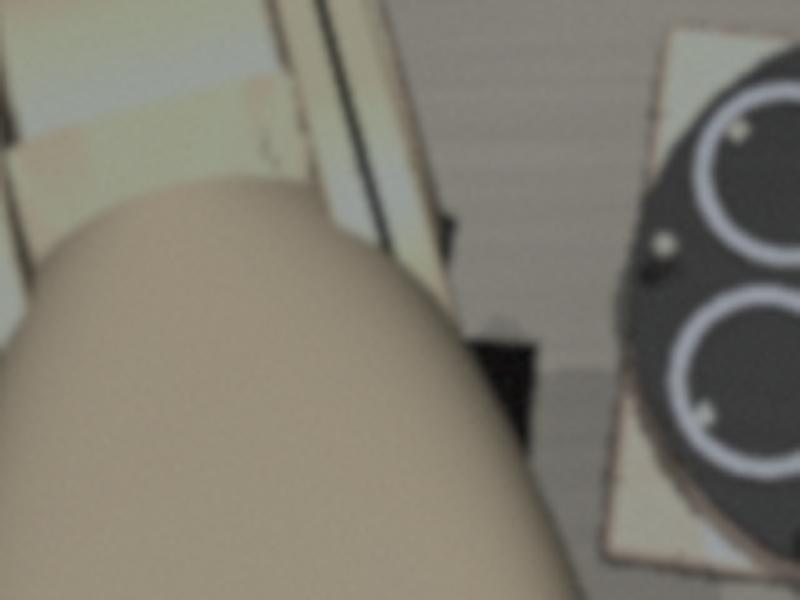

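View pics/b.png

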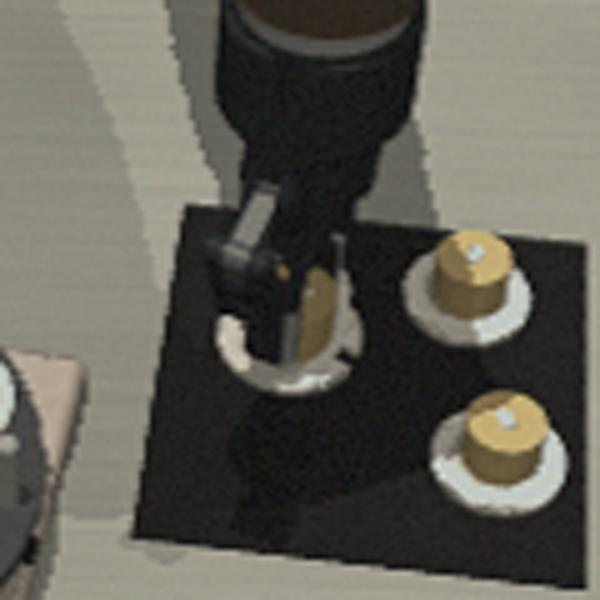

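```bash
python3 - <<'E'
from det import *
p=cv2.imread("pics/scene0.png")
for w in [(.6341,-.0238),(.5505,-.011),(.5124,-.0866)]:
    o=edgecircle("scene",p,w,.06,.033,.045,-1); print(o, "top-based",w)
print("hub",edgecircle("scene",p,(.5831,-.0746),.061,.010,.022,-1))
p=cv2.imread("pics/scene3.png")
print("held",edgecircle("scene",p,(.5344,.1408),.0894,.026,.036,-1))
print(notch("scene",p,(.5344,.1408),.0894))
E
```

```text
(array([ 0.63605428, -0.02348742]), np.float64(0.03759026124505928), np.int64(179), np.float64(0.00023344909936308736)) top-based (0.6341, -0.0238)
(array([ 0.5524624, -0.0106638]), np.float64(0.03753597184935628), np.int64(180), np.float64(0.00029516489277672114)) top-based (0.5505, -0.011)
(array([ 0.5146862 , -0.08612821]), np.float64(0.0375670525238101), np.int64(166), np.float64(0.00038865770786677273)) top-based (0.5124, -0.0866)
hub (array([ 0.58742383, -0.07409893]), np.float64(0.0153516153456773), np.int64(180), np.float64(0.0002797994521528133))
held (array([0.53680959, 0.14345462]), np.float64(0.030972383566707423), np.int64(97), np.float64(nan))
(np.float64(-130.74825157977062), np.float64(40.0))det.py:34: RuntimeWarning: invalid value encountered in divide
  rm=(r[:-1]+r[1:])/2; rr=(W*rm).sum(1)/W.sum(1)
```

```bash
python3 -m inch '[[-0.8,-0.52,-0.3,0,0,0,0.6],[-0.8,-0.52,-0.3,0,0,0,0.6],[-0.8,-0.52,-0.3,0,0,0,0.6],[-0.8,-0.52,-0.3,0,0,0,0.6],[-0.8,-0.52,0,0,0,0,0.6],[-0.8,-0.52,0,0,0,0,0.6],[-0.8,-0.52,0,0,0,0,0.6],[-0.8,-0.52,0,0,0,0,0.6]]'; python3 -m inch '[[0,0,0,0,0,0.0353,0.6],[0,0,0,0,0,0.0353,0.6],[0,0,0,0,0,0.0353,0.6],[0,0,0,0,0,0,0.6],[0,0,0,0,0,0,0.6],[0,0,0,0,0,0,0.6],[0,0,0,0,0,0,0.6],[0,0,0,0,0,0,0.6]]';python3 - <<'E'
from det import *
delta([.6351,-.0237,.085],135)
E
```

```text
clock: 6.7
eef_pos: [0.6332, -0.0233, 0.12]
tool_rot: [0.224, 0.975, -0.0, -0.001]
ft_force: [0.2, -0.0, -1.3]
grip_width: 0.034
clock: 7.5
eef_pos: [0.6336, -0.0223, 0.1213]
tool_rot: [0.382, 0.924, -0.0, -0.0]
ft_force: [-0.4, 0.2, -1.4]
grip_width: 0.0337
pos [ 0.6336 -0.0223  0.1213] yaw 135.09 tilt [-0. -0.] w 0.0337 F [-0.4  0.2 -1.4] t 7.5 j6 -0.82
shift units [-0.08  0.    1.45]
turn units [-0.     -0.      0.0005] deg -0.1
```

```bash
python3 -m inch '[[-0.08,0,0.36,0,0,0,0.6],[0,0,0.36,0,0,0,0.6],[0,0,0.36,0,0,0,0.6],[0,0,0.36,0,0,0,0.6],[0,0,0,0,0,0,0.6],[0,0,0,0,0,0,0.6],[0,0,0,0,0,0,0.6],[0,0,0,0,0,0,0.6]]'; python3 - <<'E'
from det import *
delta([.6351,-.0237,.061],135)
p,d=snap("scene",'4');crop(p,190,180,320,300,5,"pics/b.png")
p,d=snap("top",'4');crop(p,300,170,440,300,5,"pics/a.png")
E
```

```text
clock: 8.3
eef_pos: [0.6355, -0.0238, 0.0859]
tool_rot: [0.382, 0.924, 0.0, 0.001]
ft_force: [0.2, -0.1, -1.4]
grip_width: 0.034
pos [ 0.6355 -0.0238  0.0859] yaw 135.05 tilt [ 0.07 -0.  ] w 0.034 F [ 0.2 -0.1 -1.4] t 8.3 j6 -0.82
shift units [ 0.02 -0.01  1.  ]
turn units [0.0003 0.0003 0.0003] deg -0.1
```

View pics/b.png

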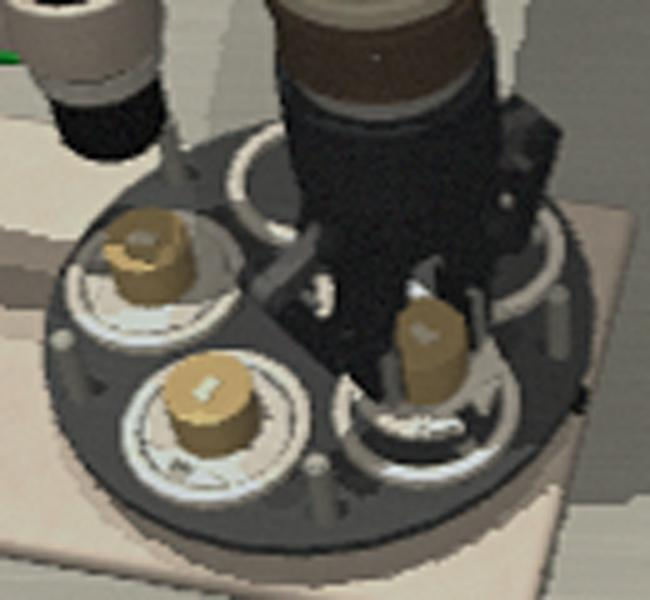

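View pics/a.png

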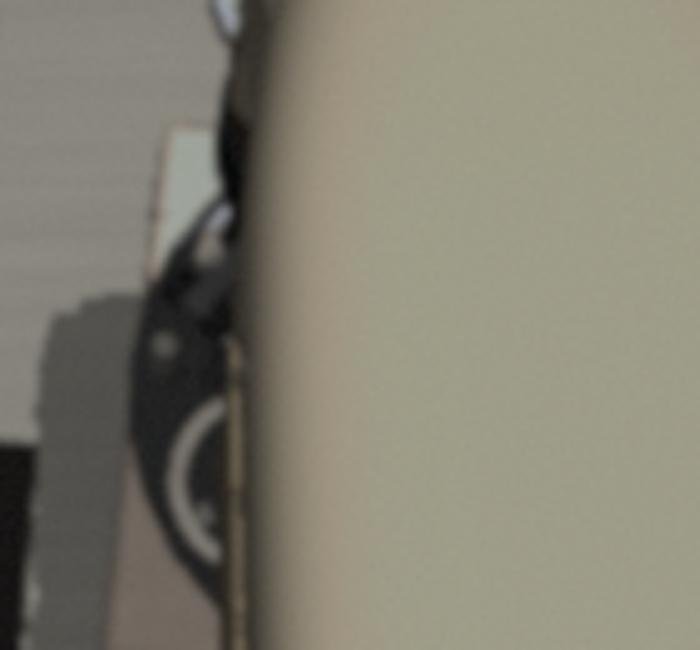

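```bash
python3 -m inch '[[0.02,0,0.2,0,0,0,0.6],[0,0,0.2,0,0,0,0.6],[0,0,0.14,0,0,0,0.6],[0,0,0.06,0,0,0,0.6],[0,0,0.06,0,0,0,0.6],[0,0,0.06,0,0,0,0.6],[0,0,0,0,0,0,0.6],[0,0,0,0,0,0,0.6]]'; python3 - <<'E'
from det import *
delta([.6351,-.0237,.061],135)
p,d=snap("scene",'5');crop(p,190,180,320,300,5,"pics/b.png")
E
```

```text
clock: 9.2
eef_pos: [0.6346, -0.0237, 0.0672]
tool_rot: [0.382, 0.924, -0.0, -0.0]
ft_force: [0.0, -0.8, -1.4]
grip_width: 0.0342
pos [ 0.6346 -0.0237  0.0672] yaw 135.04 tilt [-0.02 -0.02] w 0.0342 F [ 0.  -0.8 -1.4] t 9.2 j6 -0.82
shift units [-0.02  0.01  0.25]
turn units [-0.0001  0.      0.0002] deg -0.0
```

View pics/b.png

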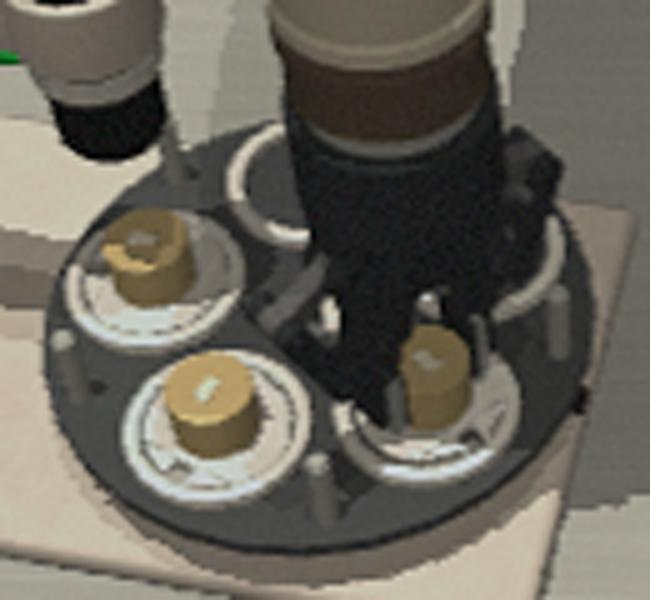

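```bash
python3 -m inch '[[-0.01,0,0.05,0,0,0,0.6],[0,0,0.05,0,0,0,0.6],[0,0,0.05,0,0,0,0.6],[0,0,0.05,0,0,0,0.6],[0,0,0.04,0,0,0,0.6],[0,0,0,0,0,0,0.6],[0,0,0,0,0,0,0.6],[0,0,0,0,0,0,0.6]]'; python3 - <<'E'
from det import *
delta([.6351,-.0237,.061],135)
p,d=snap("scene",'6');crop(p,230,210,320,300,7,"pics/b.png")
E
```

```text
clock: 10.05
eef_pos: [0.635, -0.0238, 0.0617]
tool_rot: [0.382, 0.924, -0.0, 0.0]
ft_force: [-1.3, -2.7, 3.0]
grip_width: 0.0342
pos [ 0.635  -0.0238  0.0617] yaw 135.05 tilt [ 0.03 -0.01] w 0.0342 F [-1.3 -2.7  3. ] t 10.05 j6 -0.82
shift units [-0.    0.01  0.03]
turn units [0.     0.0002 0.0003] deg -0.0
```

View pics/b.png

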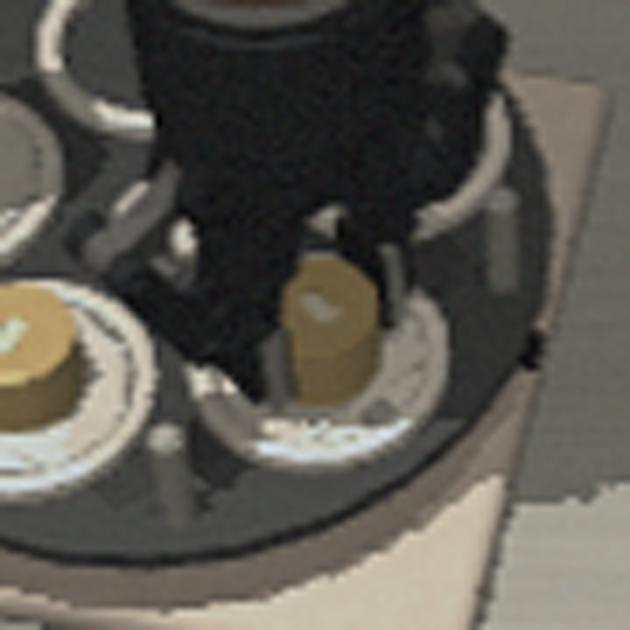

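```bash
python3 -m inch '[[0,0,0,0,0,0,-0.18],[0,0,0,0,0,0,-0.18],[0,0,-0.3,0,0,0,-0.18],[0,0,-1,0,0,0,-0.18],[0,0,-1,0,0,0,-0.18],[0,0,-1,0,0,0,-0.18],[0,0,0,0,0,0,-0.18],[0,0,0,0,0,0,-0.18]]'; python3 - <<'E'
from det import *
delta([.5335,.2432,.11],14.5)
p,d=snap("scene",'7');crop(p,230,210,320,300,7,"pics/b.png")
E
```

```text
clock: 10.9
eef_pos: [0.6355, -0.0234, 0.1447]
tool_rot: [0.382, 0.924, 0.0, 0.001]
ft_force: [-0.6, -0.2, 0.1]
grip_width: 0.0506
pos [ 0.6355 -0.0234  0.1447] yaw 135.07 tilt [0.12 0.01] w 0.0506 F [-0.6 -0.2  0.1] t 10.9 j6 -0.82
shift units [10.42  4.67  1.38]
turn units [ 2.000e-04  7.000e-04 -3.302e-01] deg 59.4
```

View pics/b.png

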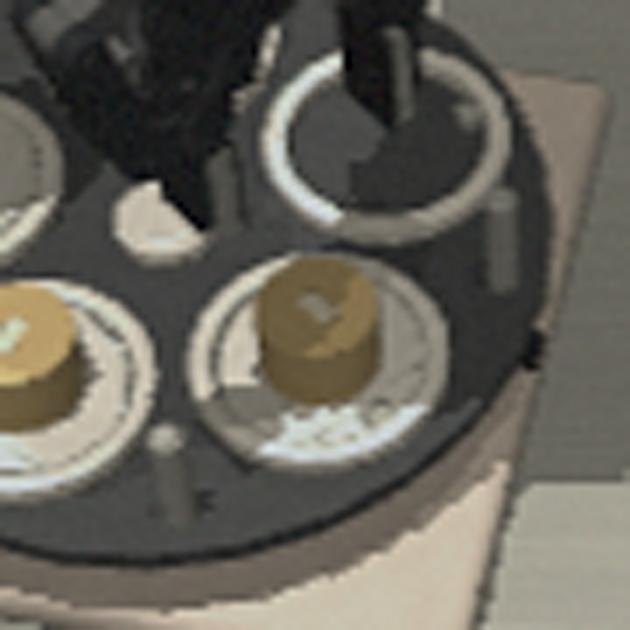

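```bash
python3 -m inch '[[0.95,0.425,0,0,0,0,-0.18],[0.95,0.425,0,0,0,0,-0.18],[0.95,0.425,0,0,0,0,-0.18],[0.95,0.425,0,0,0,0,-0.18],[0.95,0.425,0,0,0,0,-0.18],[0.95,0.425,0,0,0,0,-0.18],[0.95,0.425,0,0,0,0,-0.18],[0.95,0.425,0,0,0,0,-0.18]]'; python3 -m inch '[[0.95,0.425,0.7,0,0,0,-0.18],[0.95,0.425,0.7,0,0,0,-0.18],[0.95,0.425,0.7,0,0,0,-0.18],[0,0,0.4,0,0,0,-0.18],[0,0,0,0,0,0,-0.18],[0,0,0,0,0,0,-0.18],[0,0,0,0,0,0,-0.18],[0,0,0,0,0,0,-0.18]]'; python3 - <<'E'
from det import *
p,d=snap("scene",'8')
for c,r,uv in resin("scene",p,.034,(330,190,420,262)): print(c.round(4),np.round(uv,1))
delta([.5328,.2432,.012],135)
crop(p,330,170,450,270,6,'pics/b.png')
E
```

```text
clock: 11.75
eef_pos: [0.5588, 0.1714, 0.142]
tool_rot: [0.382, 0.924, -0.001, -0.001]
ft_force: [-0.3, 0.1, -0.1]
grip_width: 0.0502
clock: 12.55
eef_pos: [0.5335, 0.243, 0.0822]
tool_rot: [0.383, 0.924, 0.001, 0.001]
ft_force: [0.9, 0.3, -0.7]
grip_width: 0.0503
[0.4339 0.1502 0.034 ] [358. 200.]
pos [0.5334 0.2431 0.0821] yaw 134.98 tilt [0.08 0.04] w 0.0503 F [ 0.2 -0.6  0.2] t 12.6 j6 -0.36
shift units [ 0.02 -0.02  2.81]
turn units [ 0.0005  0.0002 -0.0001] deg 0.0
```

View pics/b.png

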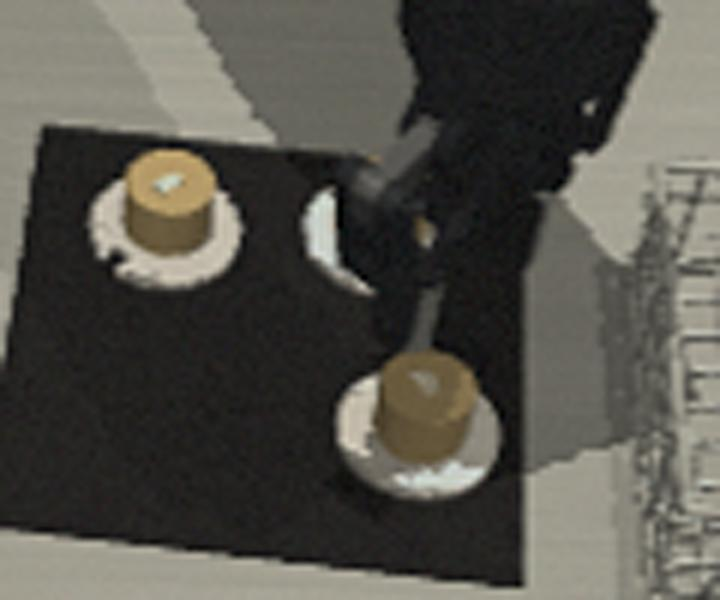

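Descend, grip, then open, turn −90° (wz +0.5), regrip.

```bash
python3 -m inch '[[0.02,-0.02,0.7,0,0,0,-0.18],[0,0,0.7,0,0,0,-0.18],[0,0,0.7,0,0,0,-0.18],[0,0,0.7,0,0,0,-0.18],[0,0,0,0,0,0,0.2],[0,0,0,0,0,0,0.6],[0,0,0,0,0,0,0.6],[0,0,0,0,0,0,0.6]]';  python3 -m inch '[[0,0,0,0,0,0,-0.18],[0,0,0,0,0,0,-0.18],[0,0,0,0,0,0.0455,-0.18],[0,0,0,0,0,0.0455,-0.18],[0,0,0,0,0,0.0455,-0.18],[0,0,0,0,0,0.0455,-0.18],[0,0,0,0,0,0.0455,-0.18],[0,0,0,0,0,0.0455,-0.18]]';  python3 -m inch '[[0,0,0,0,0,0.0455,-0.18],[0,0,0,0,0,0.0455,-0.18],[0,0,0,0,0,0.0455,-0.18],[0,0,0,0,0,0.0455,-0.18],[0,0,0,0,0,0.0455,-0.18],[0,0,0,0,0,0,-0.18],[0,0,0,0,0,0,-0.18],[0,0,0,0,0,0,-0.18]]'; python3 -c "
from h import *
delta([.5328,.2432,.012],45)"
```

```text
clock: 13.4
eef_pos: [0.5328, 0.244, 0.0125]
tool_rot: [0.382, 0.924, 0.001, 0.001]
ft_force: [-1.1, 0.8, 0.2]
grip_width: 0.0341
clock: 14.2
eef_pos: [0.532, 0.2437, 0.0116]
tool_rot: [0.734, 0.679, 0.0, 0.0]
ft_force: [-0.5, 0.3, -0.1]
grip_width: 0.0502
clock: 15.0
eef_pos: [0.5319, 0.2436, 0.0114]
tool_rot: [0.924, 0.383, 0.0, 0.0]
ft_force: [-0.5, -1.2, -1.1]
grip_width: 0.0507
pos [0.5319 0.2436 0.0114] yaw 45.08 tilt [0.01 0.  ] w 0.0507 F [-0.5 -1.2 -1.1] t 15.0 j6 1.21
shift units [ 0.01  0.04 -0.02]
turn units [ 0.     -0.0001  0.0004] deg -0.1
```

```bash
python3 -m inch '[[0,0,0,0,0,0,0.2],[0,0,0,0,0,0,0.6],[0,0,0,0,0,0,0.6],[0,0,0,0,0,0,0.6],[0,0,-0.8,0,0,0,0.6],[0,0,-1,0,0,0,0.6],[0,0,-1,0,0,0,0.6],[0,0,-1,0,0,0,0.6]]'; python3 - <<'E'
from det import *
delta([.5515,-.0108,.12],-32.5)
p,d=snap("scene",'9');crop(p,330,170,450,270,6,'pics/b.png')
E
```

```text
clock: 15.8
eef_pos: [0.5312, 0.2433, 0.1064]
tool_rot: [0.924, 0.382, -0.001, 0.0]
ft_force: [0.8, 0.4, -1.0]
grip_width: 0.0344
pos [0.5312 0.2433 0.1064] yaw 44.98 tilt [-0.09 -0.04] w 0.0344 F [ 0.8  0.4 -1. ] t 15.8 j6 1.22
shift units [-6.61  7.76 -0.54]
turn units [2.000e-04 6.000e-04 4.304e-01] deg -77.5
```

View pics/b.png

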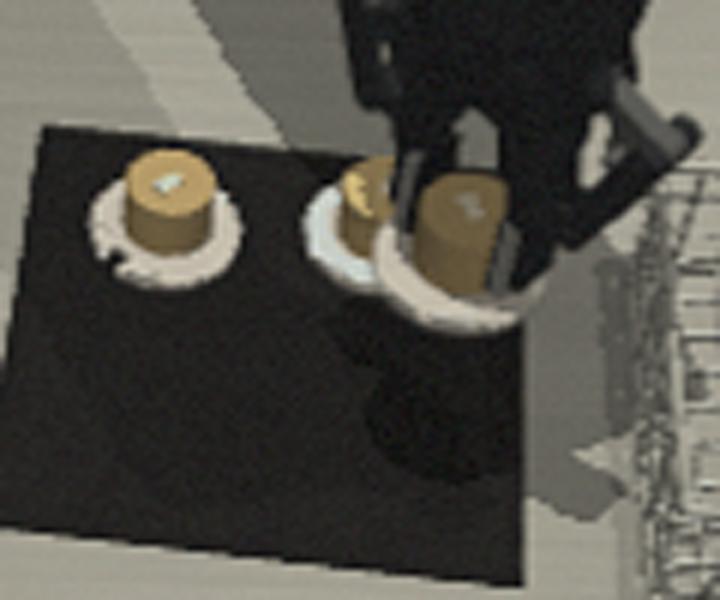

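```bash
python3 -m inch '[[-0.82,0.965,-0.1,0,0,0,0.6],[-0.82,0.965,-0.1,0,0,0,0.6],[-0.82,0.965,-0.1,0,0,0,0.6],[-0.82,0.965,-0.1,0,0,0,0.6],[-0.82,0.965,-0.1,0,0,0,0.6],[-0.82,0.965,-0.1,0,0,0,0.6],[-0.82,0.965,0,0,0,0,0.6],[-0.82,0.965,0,0,0,0,0.6]]'; python3 -m inch '[[0,0,0,0,0,0.043,0.6],[0,0,0,0,0,0.043,0.6],[0,0,0,0,0,0.043,0.6],[0,0,0,0,0,0.043,0.6],[0,0,0,0,0,0.043,0.6],[0,0,0,0,0,0.043,0.6],[0,0,0,0,0,0.043,0.6],[0,0,0,0,0,0.043,0.6]]'; python3 -m inch '[[0,0,0,0,0,0.043,0.6],[0,0,0,0,0,0.043,0.6],[0,0,0.5,0,0,0,0.6],[0,0,0.5,0,0,0,0.6],[0,0,0,0,0,0,0.6],[0,0,0,0,0,0,0.6],[0,0,0,0,0,0,0.6],[0,0,0,0,0,0,0.6]]';  python3 - <<'E'
from det import *
delta([.5515,-.0108,.0715],-32.5)
p,d=snap("scene",'10');crop(p,190,160,320,280,6,'pics/b.png')
E
```

```text
clock: 16.65
eef_pos: [0.5518, -0.0101, 0.1207]
tool_rot: [0.924, 0.382, -0.0, -0.0]
ft_force: [-0.0, 0.6, -0.2]
grip_width: 0.0342
clock: 17.45
eef_pos: [0.5516, -0.0088, 0.1204]
tool_rot: [0.989, -0.15, -0.001, 0.0]
ft_force: [0.1, -0.8, -1.3]
grip_width: 0.0339
clock: 18.25
eef_pos: [0.5526, -0.0088, 0.0967]
tool_rot: [0.96, -0.279, 0.0, -0.0]
ft_force: [0.1, -0.2, -0.2]
grip_width: 0.0338
pos [ 0.5526 -0.0088  0.0967] yaw -32.42 tilt [ 0.05 -0.  ] w 0.0338 F [ 0.1 -0.2 -0.2] t 18.25 j6 2.12
shift units [0.   0.09 1.01]
turn units [-0.0002 -0.0003  0.0005] deg -0.1
```

View pics/b.png

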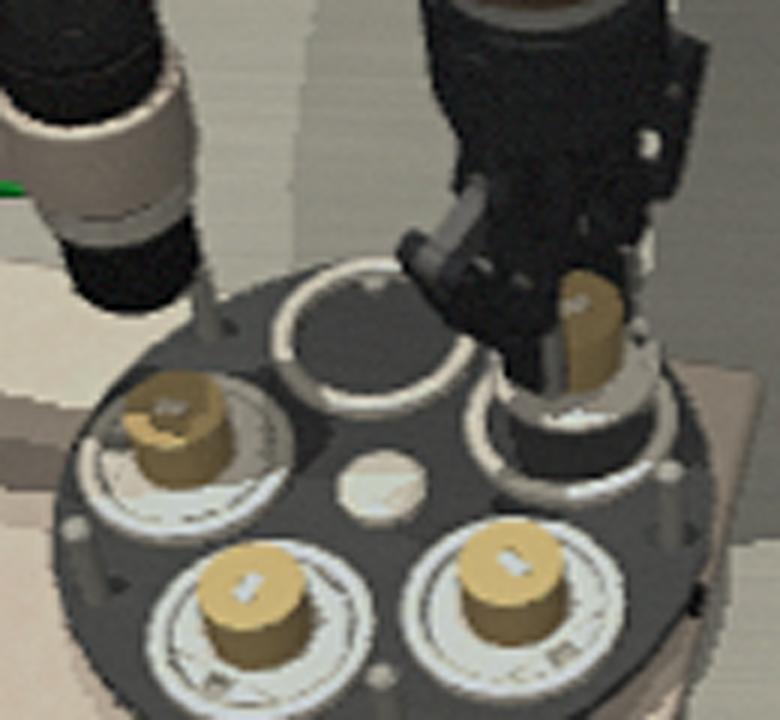

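```bash
python3 -m inch '[[0,0.09,0.3,0,0,0,0.6],[0,0,0.3,0,0,0,0.6],[0,0,0.3,0,0,0,0.6],[0,0,0.06,0,0,0,0.6],[0,0,0.06,0,0,0,0.6],[0,0,0.06,0,0,0,0.6],[0,0,0,0,0,0,0.6],[0,0,0,0,0,0,0.6]]'; python3 -c "
from h import *
delta([.5515,-.0108,.061],-32.5)"
```

```text
clock: 19.1
eef_pos: [0.5511, -0.0107, 0.0695]
tool_rot: [0.96, -0.279, 0.0, -0.0]
ft_force: [-0.7, -0.1, -1.2]
grip_width: 0.0344
pos [ 0.5511 -0.0107  0.0695] yaw -32.43 tilt [ 0.02 -0.  ] w 0.0344 F [-0.7 -0.1 -1.2] t 19.1 j6 2.12
shift units [ 0.01 -0.    0.34]
turn units [-0.0001 -0.0001  0.0004] deg -0.1
```

```bash
python3 -m inch '[[0.01,0,0.06,0,0,0,0.6],[0,0,0.06,0,0,0,0.6],[0,0,0.05,0,0,0,0.6],[0,0,0.05,0,0,0,0.6],[0,0,0.05,0,0,0,0.6],[0,0,0.04,0,0,0,0.6],[0,0,0,0,0,0,0.6],[0,0,0,0,0,0,0.6]]'; python3 -c "
from h import *
delta([.5515,-.0108,.061],-32.5)
p,d=snap('scene','11');crop(p,190,160,320,280,6,'pics/b.png')"
```

```text
clock: 19.9
eef_pos: [0.5514, -0.0108, 0.0617]
tool_rot: [0.96, -0.279, 0.0, -0.0]
ft_force: [-0.2, 0.2, 1.0]
grip_width: 0.0341
pos [ 0.5514 -0.0108  0.0617] yaw -32.43 tilt [0.03 0.01] w 0.0341 F [-0.2  0.2  1. ] t 19.9 j6 2.12
shift units [ 0.   -0.    0.03]
turn units [-0.0001 -0.0001  0.0004] deg -0.1
```

View pics/b.png

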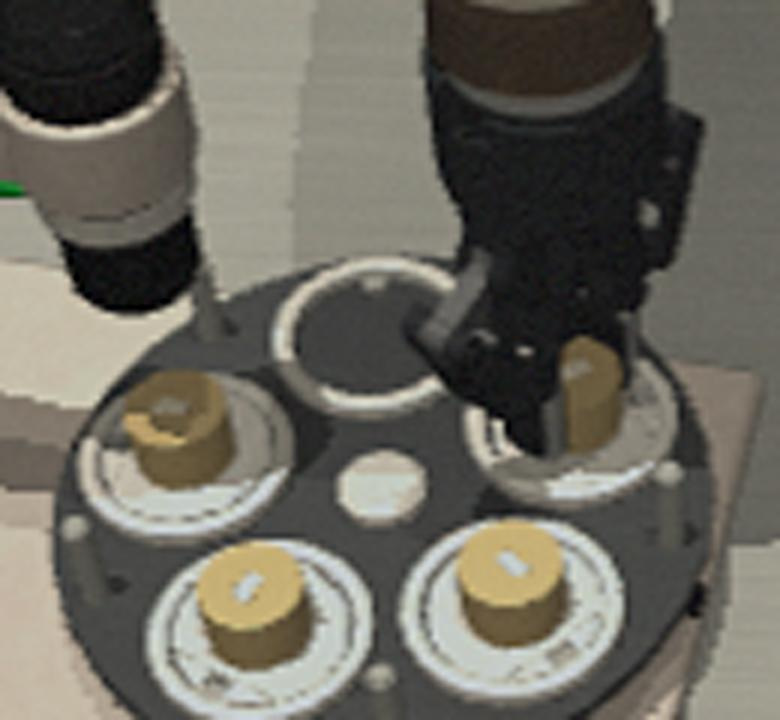

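```bash
python3 -m inch '[[0,0,0,0,0,0,-0.18],[0,0,0,0,0,0,-0.18],[0,0,-0.4,0,0,0,-0.18],[0,0,-1,0,0,0,-0.18],[0,0,-1,0,0,0,-0.18],[0,0,-0.3,0,0,0,-0.18],[0,0,0,0,0,-0.0456,0.2],[0,0,0,0,0,-0.0456,0.6]]'; python3 -m inch '[[0,0,0,0,0,-0.0456,1],[0,0,0,0,0,-0.0456,1],[0,0,0,0,0,-0.0456,1],[0,0,0,0,0,-0.0456,1],[0,0,0,0,0,-0.0456,1],[0,0,0,0,0,-0.0456,1],[0,0,0,0,0,-0.0456,1],[0,0,0,0,0,-0.0456,1]]'; python3 - <<'E'
from det import *
a=np.radians(66); hub=np.array([.5842,-.0748])
t=hub+.104*np.array([np.cos(a),np.sin(a)])
delta([*t,.12],66)
p,d=snap('scene','12');crop(p,190,160,320,280,6,'pics/b.png')
E
```

```text
clock: 20.75
eef_pos: [0.5513, -0.0109, 0.1295]
tool_rot: [0.991, -0.136, 0.0, -0.0]
ft_force: [-0.5, -0.2, 0.1]
grip_width: 0.0217
clock: 21.55
eef_pos: [0.5509, -0.0109, 0.1287]
tool_rot: [0.906, 0.422, -0.0, -0.0]
ft_force: [-0.1, 0.6, 0.4]
grip_width: -0.0001
pos [ 0.5509 -0.0109  0.1287] yaw 49.98 tilt [-0.04 -0.  ] w -0.0001 F [-0.1  0.6  0.4] t 21.55 j6 0.68
shift units [2.9  1.52 0.34]
turn units [-0.0002  0.0001 -0.089 ] deg 16.0
```

View pics/b.png

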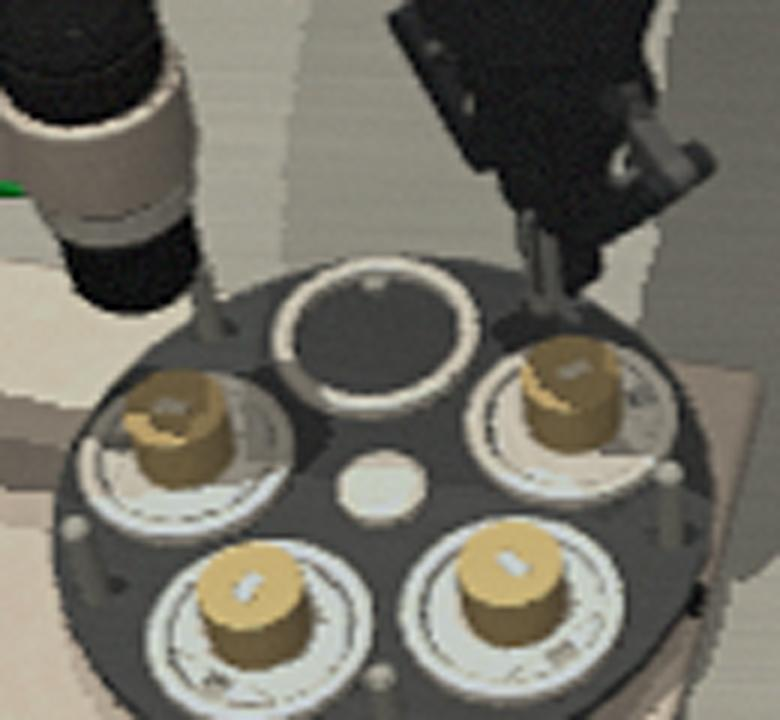

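```bash
python3 -m inch '[[0.97,0.51,0,0,0,0,1],[0.97,0.51,0.1,0,0,0,1],[0.97,0.51,0.2,0,0,0,1],[0,0,0,0,0,-0.0445,1],[0,0,0,0,0,-0.0445,1],[0,0,0,0,0,0,1],[0,0,0,0,0,0,1],[0,0,0,0,0,0,1]]'; python3 - <<'E'
from det import *
a=np.radians(66); hub=np.array([.5842,-.0748])
t=hub+.104*np.array([np.cos(a),np.sin(a)])
delta([*t,.07],66)
p,d=snap('scene','13');crop(p,190,160,320,280,6,'pics/b.png')
E
```

```text
clock: 22.4
eef_pos: [0.6273, 0.0197, 0.1216]
tool_rot: [0.841, 0.541, -0.0, -0.0]
ft_force: [-1.0, 0.7, 0.0]
grip_width: -0.0002
pos [0.6273 0.0197 0.1216] yaw 65.5 tilt [-0. -0.] w -0.0002 F [-1.   0.7  0. ] t 22.4 j6 0.46
shift units [ 0.01 -0.04  2.06]
turn units [-0.      0.     -0.0028] deg 0.5
```

View pics/b.png

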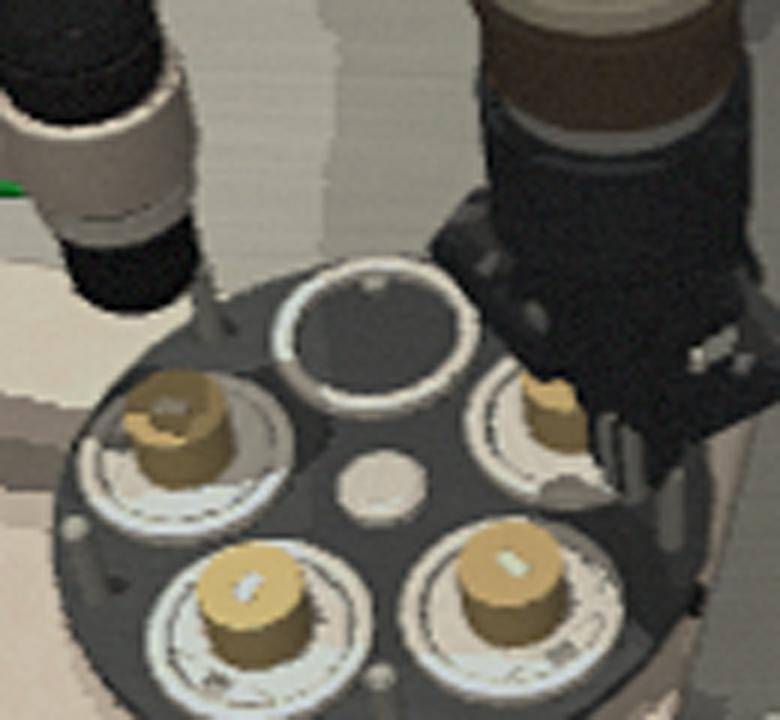

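```bash
python3 -m inch '[[0.01,-0.02,0.7,0,0,0,1],[0,0,0.7,0,0,0,1],[0,0,0.66,0,0,0,1],[0,0,0,0,0,0,1],[-0.016,-0.3625,0,0,0,-0.0278,1],[-0.016,-0.3625,0,0,0,-0.0278,1],[-0.016,-0.3625,0,0,0,-0.0278,1],[0,0,0,0,0,0,1]]'; python3 - <<'E'
from det import *
a=np.radians(81); hub=np.array([.5842,-.0748])
t=hub+.104*np.array([np.cos(a),np.sin(a)])
delta([*t,.07],81)
p,d=snap('scene','14');crop(p,190,160,320,280,6,'pics/b.png')
E
```

```text
clock: 23.25
eef_pos: [0.6015, 0.0282, 0.0714]
tool_rot: [0.762, 0.647, 0.001, 0.001]
ft_force: [1.9, -0.1, -1.4]
grip_width: 0.0
pos [0.6015 0.0282 0.0714] yaw 80.63 tilt [0.12 0.  ] w 0.0 F [ 1.9 -0.1 -1.4] t 23.25 j6 0.21
shift units [-0.02 -0.04  0.06]
turn units [ 0.0007 -0.0001 -0.002 ] deg 0.4
```

View pics/b.png

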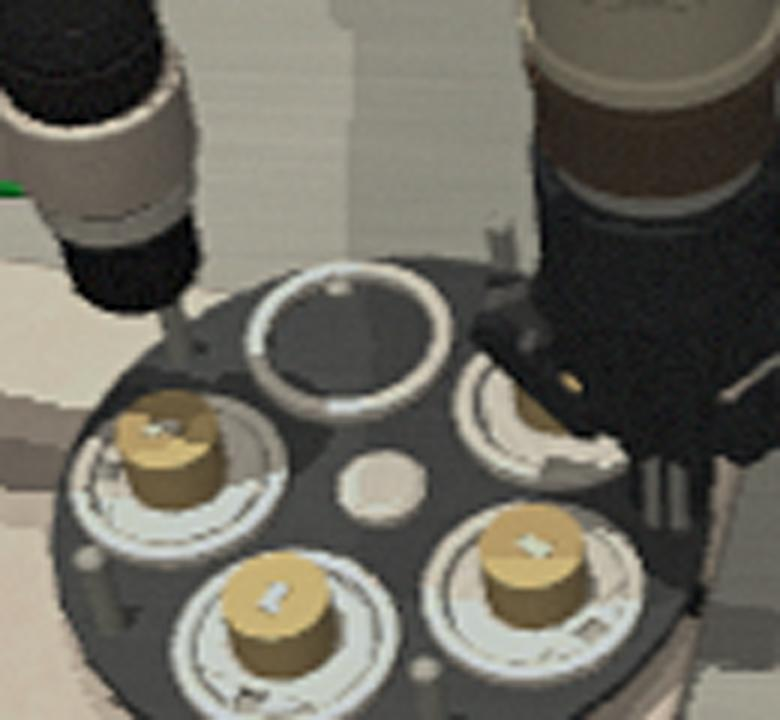

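```bash
python3 -m inch '[[-0.016,-0.3625,0,0,0,-0.0278,1],[-0.016,-0.3625,0,0,0,-0.0278,1],[-0.016,-0.3625,0,0,0,-0.0278,1],[-0.016,-0.3625,0,0,0,-0.0278,1],[-0.016,-0.3625,0,0,0,-0.0278,1],[-0.016,-0.3625,0,0,0,-0.0278,1],[-0.016,-0.3625,0,0,0,-0.0278,1],[-0.016,-0.3625,0,0,0,-0.0278,1]]'; python3 - <<'E'
from det import *
a=np.radians(141); hub=np.array([.5842,-.0748])
t=hub+.104*np.array([np.cos(a),np.sin(a)])
delta([*t,.07],141); print(hub, np.degrees(np.arctan2(*(bot.get_obs()['eef_pos'][:2]-hub)[::-1])),np.hypot(*(bot.get_obs()['eef_pos'][:2]-hub)))
p,d=snap('scene','15');crop(p,190,160,320,280,6,'pics/b.png')
E
```

```text
clock: 24.1
eef_pos: [0.5314, 0.0148, 0.0708]
tool_rot: [0.494, 0.869, 0.0, 0.0]
ft_force: [-0.2, 0.1, 0.1]
grip_width: -0.0001
pos [0.5314 0.0148 0.0708] yaw 120.78 tilt [0.04 0.01] w -0.0001 F [-0.2  0.1  0.1] t 24.1 j6 -0.51
shift units [-0.26 -1.46  0.03]
turn units [ 2.000e-04  1.000e-04 -1.123e-01] deg 20.2
[ 0.5842 -0.0748] 120.50803702766437 0.10398544808436141
```

View pics/b.png

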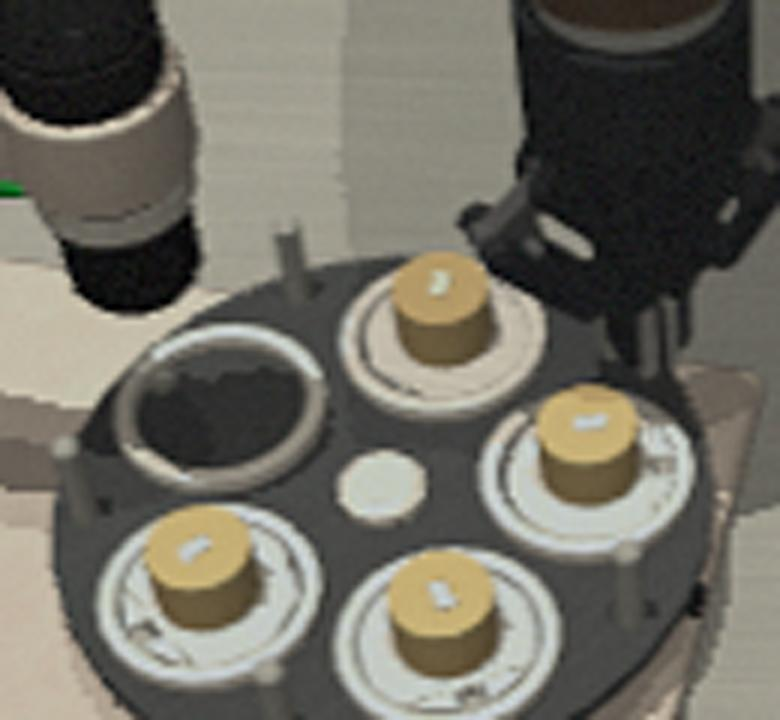

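```bash
python3 -m inch '[[-0.016,-0.3625,0,0,0,-0.0278,1],[-0.016,-0.3625,0,0,0,-0.0278,1],[-0.016,-0.3625,0,0,0,-0.0278,1],[0,0,0,0,0,0,1],[0.3,0.3,-0.2,0,0,0,1],[0,0,-1,0,0,0,1],[0,0,-1,0,0,0,1],[0,0,0,0,0,0,1]]'; python3 - <<'E'
from det import *
delta(None)
p,d=snap('scene','16');crop(p,190,160,320,280,6,'pics/b.png')
for w in [(.5145,-.086),(.5936,-.1466)]:
    print(edgecircle("scene",p,w,.06,.033,.045,-1))
print(ray("scene",[[190+450/6,160+640/6]],.092))
E
```

```text
clock: 24.95
eef_pos: [0.5133, 0.0099, 0.1292]
tool_rot: [0.378, 0.926, 0.002, 0.004]
ft_force: [0.1, -0.7, -0.0]
grip_width: -0.0
pos [0.5133 0.0099 0.1292] yaw 135.63 tilt [0.47 0.04] w -0.0 F [ 0.1 -0.7 -0. ] t 24.95 j6 -0.78
(array([ 0.51454297, -0.08587999]), np.float64(0.037602564609132694), np.int64(143), np.float64(0.0005274772808712622))
(array([ 0.59092058, -0.14909767]), np.float64(0.03894464681767968), np.int64(38), np.float64(nan))
[[ 0.67503993 -0.03595948  0.092     ]]det.py:34: RuntimeWarning: invalid value encountered in divide
  rm=(r[:-1]+r[1:])/2; rr=(W*rm).sum(1)/W.sum(1)
```

View pics/b.png

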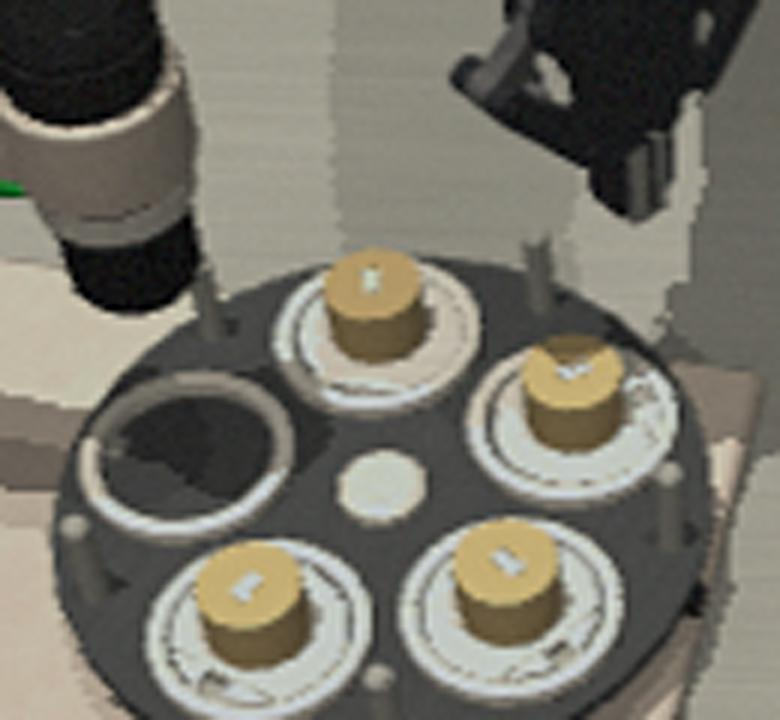

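```bash
python3 - <<'E'
from det import *
print(ray("top",[[110,243],[187,245],[185,332],[103,330]],.06).round(3), ray("top",[[110,243],[187,245],[185,332],[103,330]],.06).mean(0))
print(ray("scene",[[441,200],[506,202],[513,272],[435,270]],.06).round(3))
p=cv2.imread("pics/top0.png"); crop(p,90,230,200,345,5,"pics/a.png")
delta([.6351,-.0237,.09],135)
E
```

```text
[[0.608 0.468 0.06 ]
 [0.6   0.315 0.06 ]
 [0.431 0.313 0.06 ]
 [0.439 0.469 0.06 ]] [0.5199022  0.39110838 0.06      ]
[[0.451 0.336 0.06 ]
 [0.45  0.483 0.06 ]
 [0.644 0.453 0.06 ]
 [0.646 0.298 0.06 ]]
pos [0.5122 0.0097 0.1274] yaw 135.65 tilt [0.31 0.03] w 0.0002 F [-0.7 -0.7  0. ] t 25.0 j6 -0.78
shift units [-4.45  2.47  1.52]
turn units [0.0013 0.0011 0.0036] deg -0.6
```

View pics/a.png

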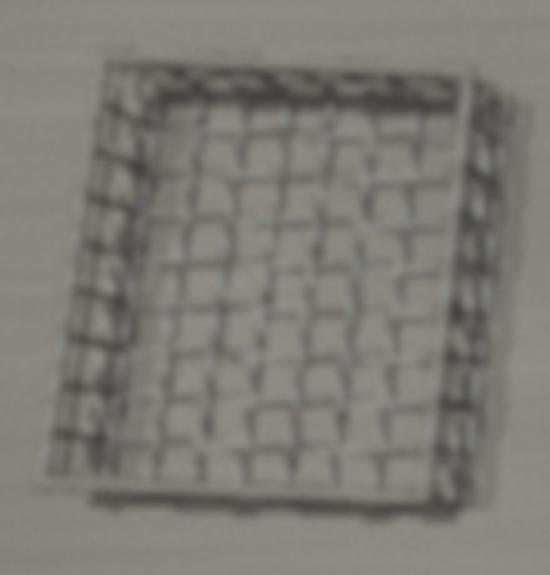

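```bash
python3 - <<'E'
from det import *
c=ray("top",[[111,242.4],[184,244],[176,329],[99,326]],.06); print(c.round(3),c.mean(0).round(3))
m=c.mean(0)[:2]; u=((c[0]+c[1])/2-(c[2]+c[3])/2)[:2]; u/=np.linalg.norm(u); print(u, m+.037*u, m-.037*u)
E
python3 -m inch '[[-0.75,0.41,0,0.0013,0.0011,0.0036,-0.18],[-0.74,0.41,0,0,0,0,-0.18],[-0.74,0.41,0,0,0,0,-0.18],[-0.74,0.41,0,0,0,0,-0.18],[-0.74,0.41,0,0,0,0,-0.18],[-0.74,0.41,0,0,0,0,-0.18],[0,0,0.5,0,0,0,-0.18],[0,0,0.5,0,0,0,-0.18]]'; python3 -c "
from h import *
delta([.6351,-.0237,.062],135)
p,d=snap('scene','17');crop(p,190,160,320,280,6,'pics/b.png')"
```

```text
[[0.61  0.466 0.06 ]
 [0.603 0.321 0.06 ]
 [0.438 0.33  0.06 ]
 [0.447 0.477 0.06 ]] [0.524 0.399 0.06 ]
[ 0.9981979  -0.06000797] [0.56110348 0.39630489] [0.48723684 0.40074548]
clock: 25.8
eef_pos: [0.6313, -0.0256, 0.0976]
tool_rot: [0.382, 0.924, -0.001, -0.003]
ft_force: [-0.0, -0.0, -0.7]
grip_width: 0.0504
pos [ 0.6313 -0.0256  0.0976] yaw 135.03 tilt [-0.42 -0.01] w 0.0504 F [-0.  -0.  -0.7] t 25.8 j6 -0.83
shift units [-0.06  0.17  1.42]
turn units [-0.0017 -0.0016  0.0002] deg -0.0
```

View pics/b.png

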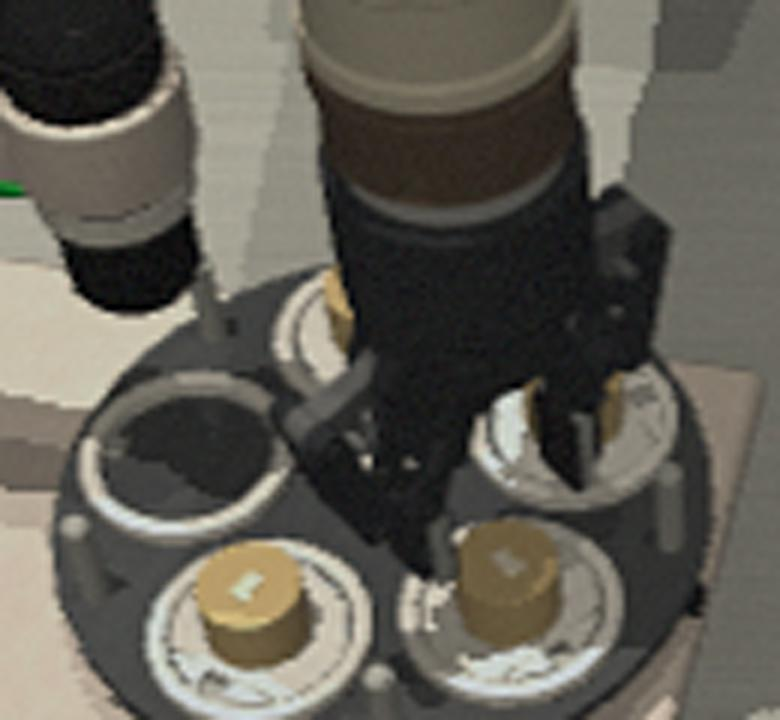

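```bash
python3 -m inch '[[-0.06,0.1,0.4,0,0,0,-0.18],[0,0,0.5,0,0,0,-0.18],[0,0,0.5,0,0,0,-0.18],[0,0,0,0,0,0,-0.18],[0,0,0,0,0,0,0.2],[0,0,0,0,0,0,0.6],[0,0,0,0,0,0,0.6],[0,0,0,0,0,0,0.6]]'; python3 -c "
from h import *
delta([.6351,-.0237,.062],135)"; python3 -m inch '[[0,0,-0.2,0,0,0,0.6],[0,0,-0.3,0,0,0,0.6],[0,0,-0.6,0,0,0,0.6],[0,0,-0.8,0,0,0,0.6],[0,0,-0.8,0,0,0,0.6],[0,0,-0.2,0,0,0,0.6],[0,0,0,0,0,0,0.6],[0,0,0,0,0,0,0.6]]'; python3 -c "
from h import *
delta([.560,.396,.13],135)
p,d=snap('scene','18');crop(p,190,160,320,280,6,'pics/b.png')"
```

```text
clock: 26.65
eef_pos: [0.6348, -0.0255, 0.065]
tool_rot: [0.382, 0.924, -0.001, -0.002]
ft_force: [0.3, 0.6, 0.2]
grip_width: 0.0339
pos [ 0.6348 -0.0255  0.065 ] yaw 135.07 tilt [-0.25 -0.03] w 0.0339 F [0.3 0.6 0.2] t 26.65 j6 -0.83
shift units [0.04 0.06 0.12]
turn units [-0.0011 -0.0009  0.0004] deg -0.1
clock: 27.45
eef_pos: [0.6344, -0.0254, 0.1363]
tool_rot: [0.382, 0.924, -0.001, -0.003]
ft_force: [-0.5, -0.6, -1.7]
grip_width: 0.0343
pos [ 0.6344 -0.0254  0.1363] yaw 135.07 tilt [-0.37 -0.03] w 0.0343 F [-0.5 -0.6 -1.7] t 27.45 j6 -0.83
shift units [14.01  9.83  0.26]
turn units [-0.0016 -0.0014  0.0004] deg -0.1
```

View pics/b.png

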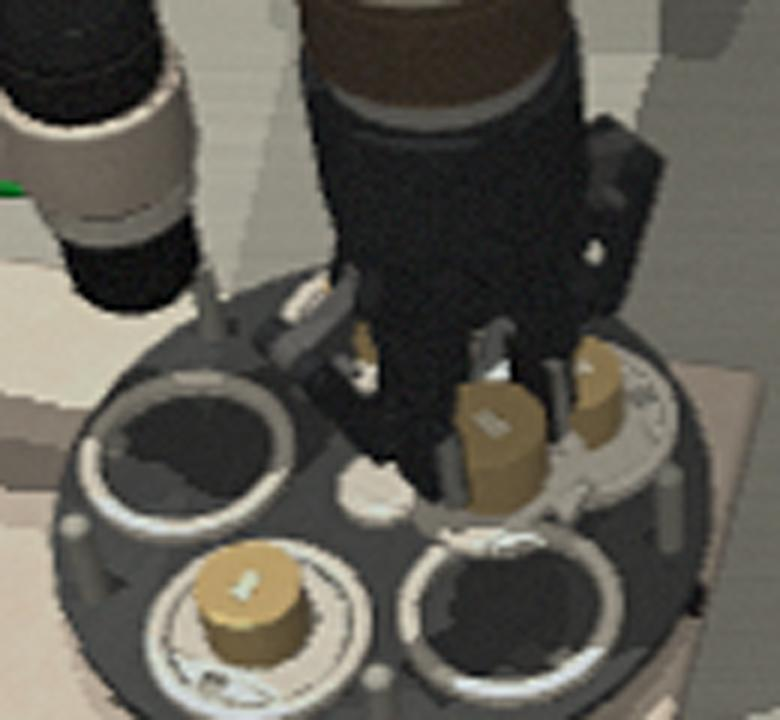

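```bash
python3 -m inch '[[1,0.7,0,-0.0016,-0.0014,0,0.6],[1,0.7,0,0,0,0,0.6],[1,0.7,0,0,0,0,0.6],[1,0.7,0,0,0,0,0.6],[1,0.7,0,0,0,0,0.6],[1,0.7,0,0,0,0,0.6],[1,0.7,0,0,0,0,0.6],[1,0.7,0,0,0,0,0.6]]'; python3 -m inch '[[1,0.7,0,0,0,0,0.6],[1,0.7,0,0,0,0,0.6],[1,0.7,0,0,0,0,0.6],[1,0.7,0,0,0,0,0.6],[1,0.7,0,0,0,0,0.6],[1,0.7,0,0,0,0,0.6],[0,0,0,0,0,0,0.6],[0,0,0,0,0,0,0.6]]'; python3 -c "
from h import *
delta([.560,.396,.045],135)
p,d=snap('scene','19');crop(p,400,150,530,290,5,'pics/b.png')"
```

```text
clock: 28.3
eef_pos: [0.5911, 0.2159, 0.1354]
tool_rot: [0.382, 0.924, -0.001, -0.0]
ft_force: [-0.0, -0.1, -0.8]
grip_width: 0.0342
clock: 29.1
eef_pos: [0.5591, 0.3954, 0.1351]
tool_rot: [0.381, 0.924, -0.001, 0.0]
ft_force: [-0.2, -0.4, -1.6]
grip_width: 0.0337
pos [0.5591 0.3954 0.1351] yaw 135.16 tilt [-0.05 -0.12] w 0.0337 F [-0.2 -0.4 -1.6] t 29.1 j6 -0.17
shift units [-0.01  0.05  3.61]
turn units [-0.0007  0.0003  0.0009] deg -0.2
```

View pics/b.png

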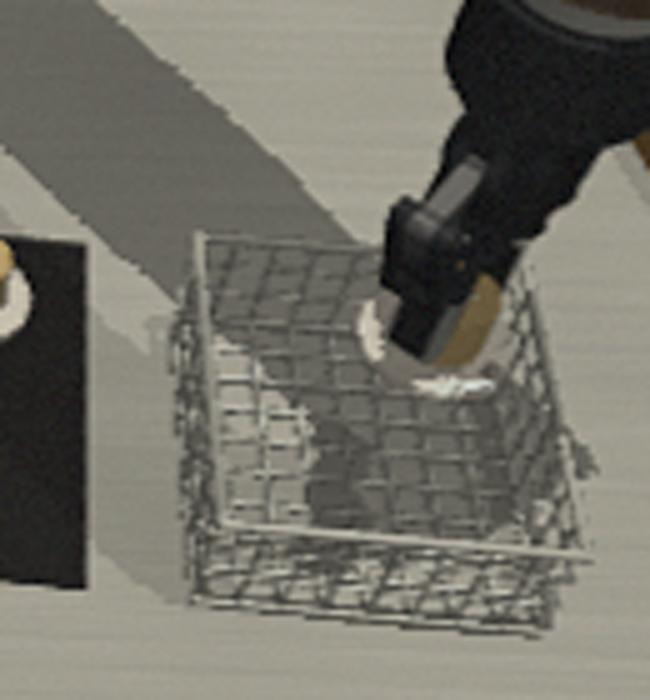

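```bash
python3 -m inch '[[0,0.05,0.9,0,0,0,0.6],[0,0,0.9,0,0,0,0.6],[0,0,0.9,0,0,0,0.6],[0,0,0.9,0,0,0,0.6],[0,0,0,0,0,0,0.6],[0,0,0,0,0,0,-0.18],[0,0,0,0,0,0,-0.18],[0,0,-0.3,0,0,0,-0.18]]';python3 -m inch '[[0,0,-1,0,0,0,-0.18],[0,0,-1,0,0,0,-0.18],[0,0,-1,0,0,0,-0.18],[0,0,0,0,0,0,-0.18],[0,0,0,0,0,0,-0.18],[0,0,0,0,0,0,-0.18],[0,0,0,0,0,0,-0.18],[0,0,0,0,0,0,-0.18]]'; python3 - <<'E'
from det import *
delta([.4330,.2353,.085],135)
p,d=snap('scene','20');crop(p,330,150,530,290,4,'pics/b.png')
for c,r,uv in resin("scene",p,.034,(330,190,420,262)): print(c.round(4),np.round(uv,1))
E
```

```text
clock: 29.95
eef_pos: [0.5616, 0.396, 0.0555]
tool_rot: [0.382, 0.924, 0.001, 0.001]
ft_force: [-0.3, 0.8, -0.6]
grip_width: 0.05
clock: 30.75
eef_pos: [0.5604, 0.3957, 0.1281]
tool_rot: [0.382, 0.924, -0.001, 0.0]
ft_force: [0.4, -0.0, -0.6]
grip_width: 0.0501
pos [0.5604 0.3957 0.1281] yaw 135.07 tilt [-0.03 -0.08] w 0.0501 F [ 0.4 -0.  -0.6] t 30.75 j6 -0.17
shift units [-0.92 -8.14  1.74]
turn units [-0.0004  0.0002  0.0004] deg -0.1
[0.4334 0.2351 0.034 ] [394.2 201. ]
[0.4338 0.1501 0.034 ] [358.  199.9]
```

View pics/b.png

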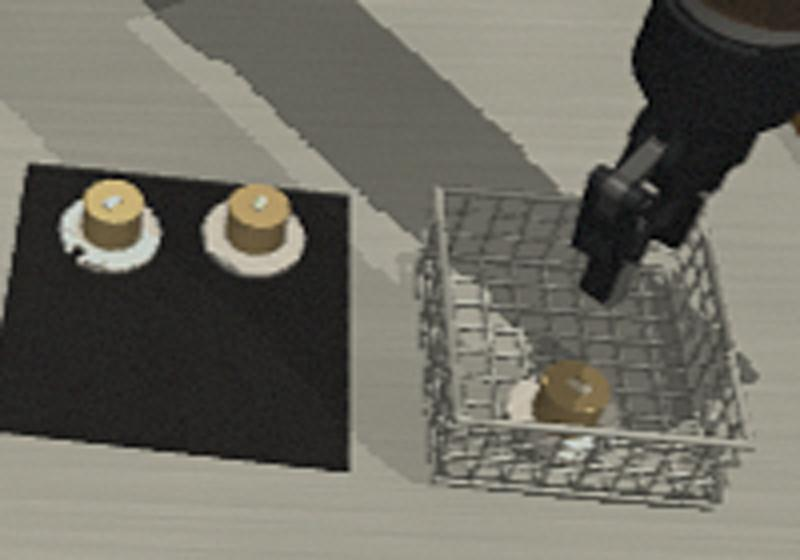

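```bash
python3 -m inch '[[-0.11,-1,0,0,0,0,-0.18],[-0.11,-1,0,0,0,0,-0.18],[-0.11,-1,0,0,0,0,-0.18],[-0.11,-1,0,0,0,0,-0.18],[-0.11,-1,0,0,0,0,-0.18],[-0.11,-1,0,0,0,0,-0.18],[-0.11,-1,0,0,0,0,-0.18],[-0.15,-1,0,0,0,0,-0.18]]'; python3 - <<'E'
from det import *
delta([.4327,.2353,.012],135)
p,d=snap('scene','21');crop(p,330,150,530,290,4,'pics/b.png')
E
```

```text
clock: 31.6
eef_pos: [0.4352, 0.2374, 0.129]
tool_rot: [0.382, 0.924, 0.0, 0.0]
ft_force: [-0.0, -1.0, 0.2]
grip_width: 0.0504
pos [0.4352 0.2374 0.129 ] yaw 135.08 tilt [ 0.05 -0.02] w 0.0504 F [-0.  -1.   0.2] t 31.6 j6 -0.29
shift units [ 0.01 -0.13  4.68]
turn units [0.0001 0.0003 0.0004] deg -0.1
```

View pics/b.png

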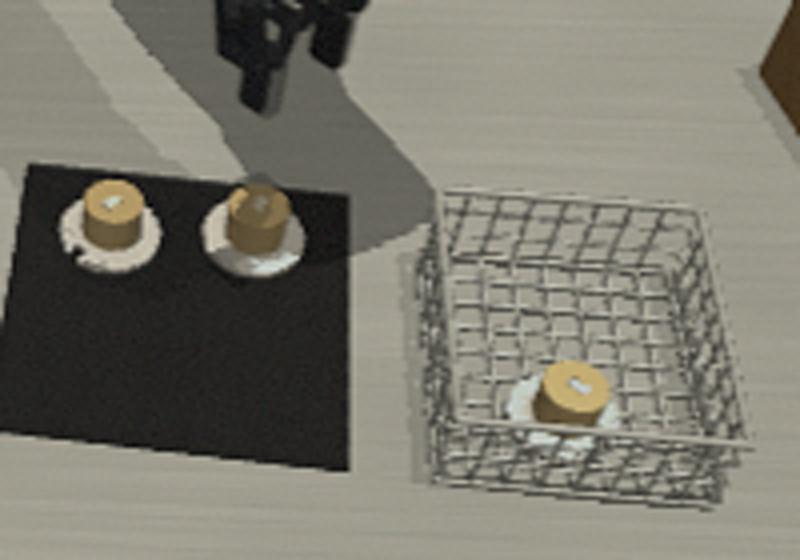

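```bash
python3 -m inch '[[0,-0.1,0.9,0,0,0,-0.18],[0,0,0.9,0,0,0,-0.18],[0,0,0.9,0,0,0,-0.18],[0,0,0.9,0,0,0,-0.18],[0,0,0.5,0,0,0,-0.18],[0,0,0.3,0,0,0,-0.18],[0,0,0,0,0,0,-0.18],[0,0,0,0,0,0,-0.18]]'; python3 - <<'E'
from det import *
delta([.4327,.2353,.012],135)
E
```

```text
clock: 32.45
eef_pos: [0.4348, 0.2367, 0.0196]
tool_rot: [0.382, 0.924, 0.0, 0.001]
ft_force: [-0.2, -0.4, 0.0]
grip_width: 0.0505
pos [0.4348 0.2367 0.0196] yaw 135.07 tilt [0.1  0.01] w 0.0505 F [-0.2 -0.4  0. ] t 32.45 j6 -0.29
shift units [ 0.02 -0.1   0.3 ]
turn units [0.0005 0.0003 0.0004] deg -0.1
```

```bash
python3 -m inch '[[0.02,-0.1,0.15,0,0,0,-0.18],[0,0,0.15,0,0,0,-0.18],[0,0,0,0,0,0,0.2],[0,0,0,0,0,0,0.6],[0,0,0,0,0,0,0.6],[0,0,0,0,0,0,0.6],[0,0,0,0,0,0,-0.18],[0,0,0,0,0,0,-0.18]]';  python3 -m inch '[[0,0,0,0,0,-0.0455,-0.18],[0,0,0,0,0,-0.0455,-0.18],[0,0,0,0,0,-0.0455,-0.18],[0,0,0,0,0,-0.0455,-0.18],[0,0,0,0,0,-0.0455,-0.18],[0,0,0,0,0,-0.0455,-0.18],[0,0,0,0,0,-0.0455,-0.18],[0,0,0,0,0,-0.0455,-0.18]]';  python3 -m inch '[[0,0,0,0,0,-0.0455,-0.18],[0,0,0,0,0,-0.0455,-0.18],[0,0,0,0,0,-0.0455,-0.18],[0,0,0,0,0,0,-0.18],[0,0,0,0,0,0,-0.18],[0,0,0,0,0,0,0.2],[0,0,0,0,0,0,0.6],[0,0,0,0,0,0,0.6]]'; python3 - <<'E'
from det import *
delta([.4327,.2353,.012],225)
p,d=snap('scene','22');crop(p,330,150,530,290,4,'pics/b.png')
E
```

```text
clock: 33.25
eef_pos: [0.4323, 0.2351, 0.0117]
tool_rot: [0.382, 0.924, 0.0, 0.001]
ft_force: [-0.5, -0.5, 0.3]
grip_width: 0.0504
clock: 34.05
eef_pos: [0.4323, 0.2351, 0.0116]
tool_rot: [-0.182, 0.983, -0.0, 0.001]
ft_force: [1.1, -0.4, -0.0]
grip_width: 0.05
clock: 34.85
eef_pos: [0.4326, 0.2352, 0.0121]
tool_rot: [-0.384, 0.924, -0.0, 0.001]
ft_force: [0.1, -0.1, 2.9]
grip_width: 0.0339
pos [0.4326 0.2352 0.0121] yaw -134.89 tilt [0.11 0.02] w 0.0339 F [ 0.1 -0.1  2.9] t 34.85 j6 -1.86
shift units [-0. -0.  0.]
turn units [-0.0004  0.0005  0.0006] deg -0.1
```

View pics/b.png

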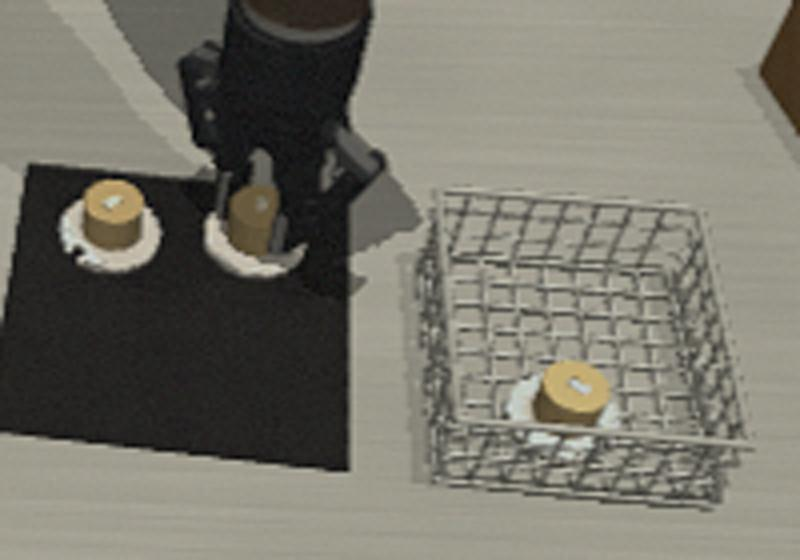

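```bash
python3 -m inch '[[0,0,-0.7,0,0,0,0.6],[0,0,-1,0,0,0,0.6],[0,0,-1,0,0,0,0.6],[0,0,-1,0,0,0,0.6],[0,0,-1,0,0,0,0.6],[0,0,0,0,0,0.0448,0.6],[0,0,0,0,0,0.0448,0.6],[0,0,0,0,0,0.0448,0.6]]'; python3 -m inch '[[0,0,0,0,0,0.0448,0.6],[0,0,0,0,0,0.0448,0.6],[0,0,0,0,0,0.0448,0.6],[0,0,0,0,0,0.0448,0.6],[0,0,0,0,0,0.0448,0.6],[0,0,0,0,0,0.0448,0.6],[0,0,0,0,0,0.0448,0.6],[0,0,0,0,0,0.0448,0.6]]'; python3 - <<'E'
from det import *
delta([.6351,-.0237,.125],112.2)
p,d=snap('scene','23');crop(p,330,150,530,290,4,'pics/b.png')
E
```

```text
clock: 35.7
eef_pos: [0.4319, 0.235, 0.1291]
tool_rot: [-0.179, 0.984, -0.0, 0.0]
ft_force: [-0.5, -0.3, -0.6]
grip_width: 0.0342
clock: 36.5
eef_pos: [0.4317, 0.2348, 0.1287]
tool_rot: [0.374, 0.928, -0.0, 0.0]
ft_force: [0.4, 0.3, -2.2]
grip_width: 0.034
pos [0.4317 0.2348 0.1287] yaw 136.1 tilt [ 0.01 -0.04] w 0.034 F [ 0.4  0.3 -2.2] t 36.5 j6 -0.31
shift units [-13.03  -1.81   0.15]
turn units [-1.000e-04  2.000e-04  1.328e-01] deg -23.9
```

View pics/b.png

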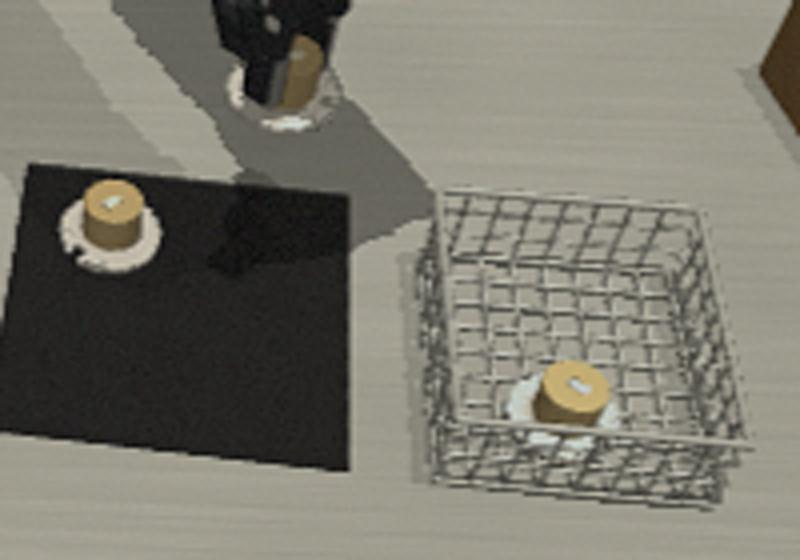

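```bash
python3 -m inch '[[-1,-0.14,0,0,0,0,0.6],[-1,-0.14,0,0,0,0,0.6],[-1,-0.14,0,0,0,0,0.6],[-1,-0.14,0,0,0,0,0.6],[-1,-0.14,0,0,0,0,0.6],[-1,-0.14,0,0,0,0,0.6],[-1,-0.14,0,0,0,0,0.6],[-1,-0.14,0,0,0,0,0.6]]'; python3 -m inch '[[-1,-0.14,0,0,0,0,0.6],[-1,-0.14,0,0,0,0,0.6],[-1,-0.14,0,0,0,0,0.6],[-1,-0.14,0,0,0,0,0.6],[-1,-0.14,0,0,0,0,0.6],[0,0,0,0,0,0.0443,0.6],[0,0,0,0,0,0.0443,0.6],[0,0,0,0,0,0.0443,0.6]]'; python3 - <<'E'
from det import *
delta([.6351,-.0237,.09],112.2)
p,d=snap('scene','24');crop(p,190,160,320,280,6,'pics/b.png')
E
```

```text
clock: 37.35
eef_pos: [0.558, 0.0761, 0.1288]
tool_rot: [0.37, 0.929, -0.0, 0.0]
ft_force: [0.2, 0.5, -0.9]
grip_width: 0.0343
clock: 38.15
eef_pos: [0.636, -0.0222, 0.1285]
tool_rot: [0.557, 0.83, -0.0, -0.0]
ft_force: [-0.4, -0.3, -0.8]
grip_width: 0.0344
pos [ 0.636  -0.0222  0.1285] yaw 112.29 tilt [-0.03  0.01] w 0.0344 F [-0.4 -0.3 -0.8] t 38.15 j6 -0.42
shift units [-0.04 -0.06  1.54]
turn units [-0.0001 -0.0001  0.0005] deg -0.1
```

View pics/b.png

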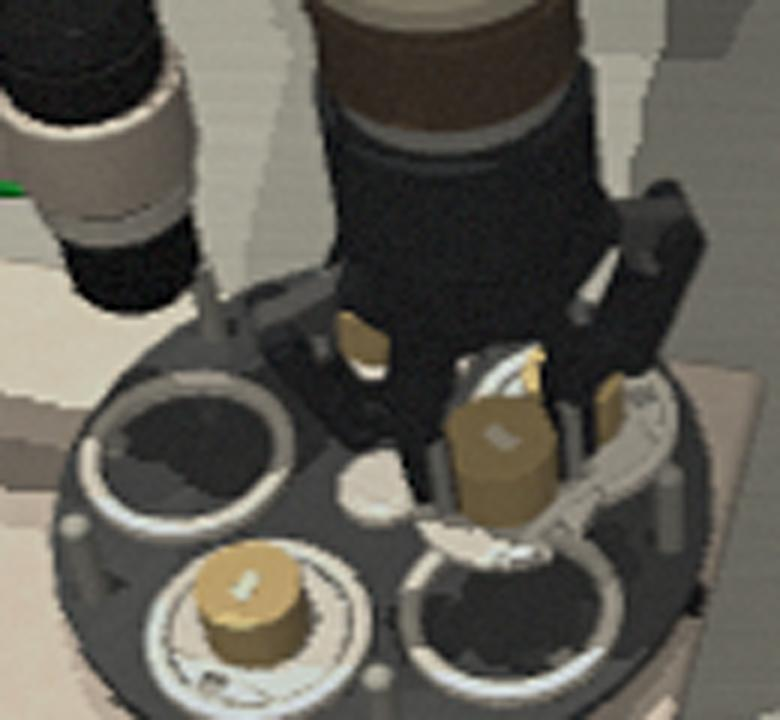

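```bash
python3 -m inch '[[-0.04,-0.06,0.5,0,0,0,0.6],[0,0,0.5,0,0,0,0.6],[0,0,0.5,0,0,0,0.6],[0,0,0.4,0,0,0,0.6],[0,0,0.2,0,0,0,0.6],[0,0,0.1,0,0,0,0.6],[0,0,0,0,0,0,0.6],[0,0,0,0,0,0,0.6]]'; python3 - <<'E'
from det import *
delta([.6351,-.0237,.0615],112.2)
p,d=snap('scene','25');crop(p,190,160,320,280,6,'pics/b.png')
E
```

```text
clock: 39.0
eef_pos: [0.636, -0.0233, 0.0751]
tool_rot: [0.555, 0.832, 0.001, 0.001]
ft_force: [0.1, -0.0, -0.2]
grip_width: 0.0341
pos [ 0.636  -0.0233  0.0751] yaw 112.55 tilt [ 0.14 -0.  ] w 0.0341 F [ 0.1 -0.  -0.2] t 39.0 j6 -0.43
shift units [-0.   -0.04  0.54]
turn units [0.0007 0.0003 0.0019] deg -0.3
```

View pics/b.png

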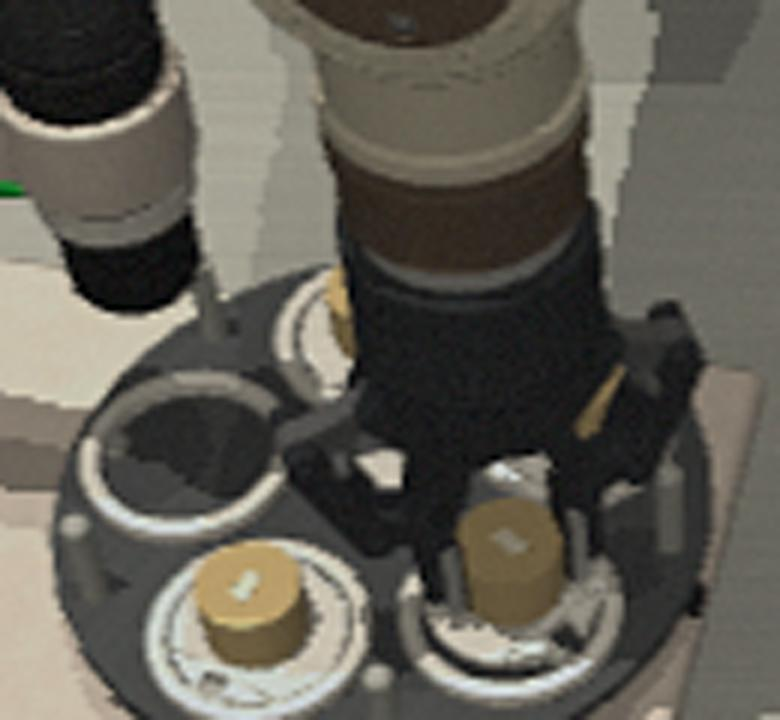

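```bash
python3 -m inch '[[0,-0.03,0.1,0,0,0.0019,0.6],[0,0,0.1,0,0,0,0.6],[0,0,0.06,0,0,0,0.6],[0,0,0.06,0,0,0,0.6],[0,0,0.06,0,0,0,0.6],[0,0,0,0,0,0,0.6],[0,0,0,0,0,0,0.6],[0,0,0,0,0,0,0.6]]'; python3 - <<'E'
from det import *
delta([.6351,-.0237,.0615],112.2)
p,d=snap('scene','26');crop(p,190,160,320,280,6,'pics/b.png')
E
```

```text
clock: 39.85
eef_pos: [0.6348, -0.0236, 0.065]
tool_rot: [0.558, 0.83, 0.0, 0.001]
ft_force: [-0.3, 0.5, -1.8]
grip_width: 0.0338
pos [ 0.6348 -0.0236  0.065 ] yaw 112.2 tilt [ 0.07 -0.  ] w 0.0338 F [-0.3  0.5 -1.8] t 39.85 j6 -0.42
shift units [-0.01  0.01  0.14]
turn units [ 0.0004  0.0002 -0.    ] deg 0.0
```

View pics/b.png

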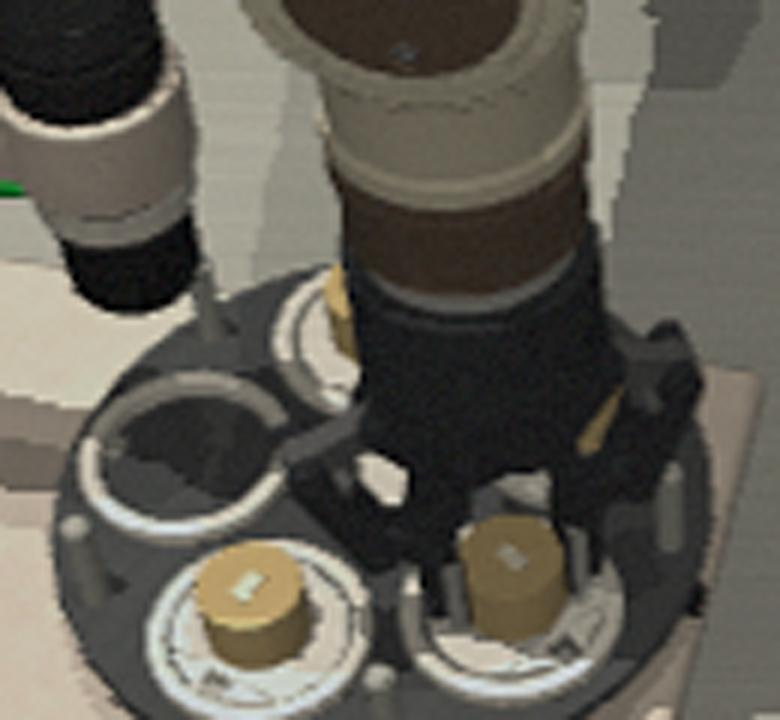

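```bash
python3 -m inch '[[0,0,0.05,0,0,0,0.6],[0,0,0.05,0,0,0,0.6],[0,0,0.04,0,0,0,0.6],[0,0,0,0,0,0,0.6],[0,0,0,0,0,0,0.6],[0,0,0,0,0,0,0.6],[0,0,0,0,0,0,0.6],[0,0,0,0,0,0,0.6]]'; python3 - <<'E'
from det import *
delta([.6351,-.0237,.0615],112.2)
E
python3 -m inch '[[0,0,0,0,0,0,-0.18],[0,0,0,0,0,0,-0.18],[0,0,0,0,0,0,-0.18],[0,0,-0.4,0,0,0,-0.18],[0,0,-1,0,0,0,-0.18],[0,0,-1,0,0,0,-0.18],[0,0,-0.4,0,0,0,-0.18],[0,0,0,0,0,0,-0.18]]'; python3 - <<'E'
from det import *
a=np.radians(66); hub=np.array([.5842,-.0748])
t=hub+.104*np.array([np.cos(a),np.sin(a)])
delta([*t,.125],66)
p,d=snap('scene','27');crop(p,190,160,320,280,6,'pics/b.png')
E
```

```text
clock: 40.7
eef_pos: [0.635, -0.0237, 0.0621]
tool_rot: [0.558, 0.83, 0.001, 0.001]
ft_force: [-1.2, -0.4, 4.8]
grip_width: 0.034
pos [ 0.635  -0.0237  0.0621] yaw 112.19 tilt [ 0.12 -0.01] w 0.034 F [-1.2 -0.4  4.8] t 40.7 j6 -0.42
shift units [-0.    0.    0.02]
turn units [ 0.0006  0.0003 -0.0001] deg 0.0
clock: 41.5
eef_pos: [0.6363, -0.0236, 0.134]
tool_rot: [0.558, 0.83, 0.002, 0.003]
ft_force: [-0.3, -0.1, 0.3]
grip_width: 0.0505
pos [ 0.6363 -0.0236  0.134 ] yaw 112.2 tilt [ 0.35 -0.01] w 0.0505 F [-0.3 -0.1  0.3] t 41.5 j6 -0.42
shift units [1.77 0.3  0.36]
turn units [0.002  0.     0.2566] deg -46.2
```

View pics/b.png

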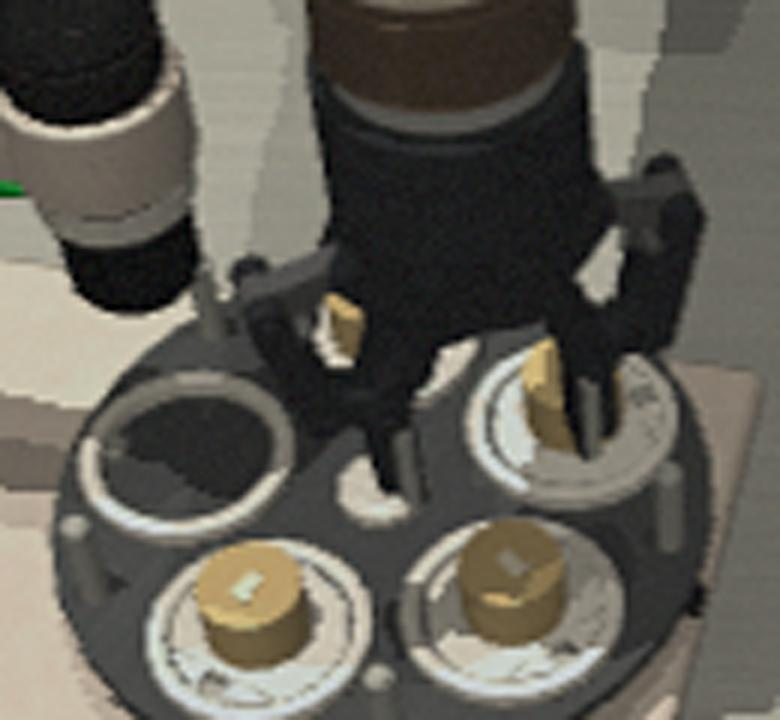

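```bash
python3 -m inch '[[0.88,0.15,0.1,0.002,0,0,1],[0.88,0.15,0.1,0,0,0,1],[0,0,0,0,0,0.0428,1],[0,0,0,0,0,0.0428,1],[0,0,0,0,0,0.0428,1],[0,0,0,0,0,0.0428,1],[0,0,0,0,0,0.0428,1],[0,0,0,0,0,0.0428,1]]'; python3 - <<'E'
from det import *
a=np.radians(66); hub=np.array([.5842,-.0748])
t=hub+.104*np.array([np.cos(a),np.sin(a)])
delta([*t,.07],66)
p,d=snap('scene','28');crop(p,190,160,320,280,6,'pics/b.png')
E
```

```text
clock: 42.35
eef_pos: [0.6238, 0.02, 0.1243]
tool_rot: [0.84, 0.542, -0.004, -0.001]
ft_force: [-0.4, -0.4, 0.0]
grip_width: -0.0002
pos [0.6238 0.02   0.1243] yaw 65.66 tilt [-0.47 -0.14] w -0.0002 F [-0.4 -0.4  0. ] t 42.35 j6 0.46
shift units [0.07 0.11 2.17]
turn units [-0.0021  0.0018 -0.0019] deg 0.3
```

View pics/b.png

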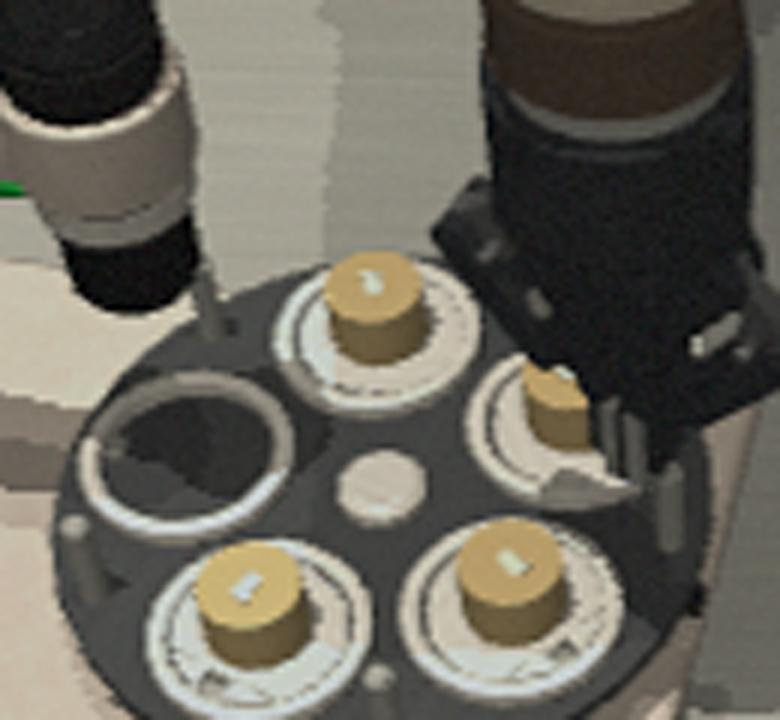

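```bash
python3 -m inch '[[0.05,0.08,0,-0.0021,0.0018,-0.0019,1],[0,0,0.7,0,0,0,1],[0,0,0.7,0,0,0,1],[0,0,0.7,0,0,0,1],[0,0,0,0,0,0,1],[-0.016,-0.3625,0,0,0,-0.0278,1],[-0.016,-0.3625,0,0,0,-0.0278,1],[-0.016,-0.3625,0,0,0,-0.0278,1]]'; python3 -m inch '[[-0.016,-0.3625,0,0,0,-0.0278,1],[-0.016,-0.3625,0,0,0,-0.0278,1],[-0.016,-0.3625,0,0,0,-0.0278,1],[-0.016,-0.3625,0,0,0,-0.0278,1],[-0.016,-0.3625,0,0,0,-0.0278,1],[-0.016,-0.3625,0,0,0,-0.0278,1],[-0.016,-0.3625,0,0,0,-0.0278,1],[-0.016,-0.3625,0,0,0,-0.0278,1]]'; python3 - <<'E'
from det import *
delta(None)
hub=np.array([.5842,-.0748]); v=bot.get_obs()['eef_pos'][:2]-hub; print(np.degrees(np.arctan2(v[1],v[0])),np.hypot(*v))
E
```

```text
clock: 43.2
eef_pos: [0.6028, 0.028, 0.0746]
tool_rot: [0.757, 0.654, 0.003, 0.002]
ft_force: [3.6, 0.5, -2.6]
grip_width: 0.0001
clock: 44.0
eef_pos: [0.5319, 0.0139, 0.0744]
tool_rot: [0.487, 0.873, 0.001, 0.002]
ft_force: [-0.1, 0.0, -0.2]
grip_width: 0.0001
pos [0.5319 0.0139 0.0744] yaw 121.7 tilt [0.29 0.01] w 0.0001 F [-0.1  0.  -0.2] t 44.0 j6 -0.53
120.53400528407118 0.10300658913808215
```

```bash
python3 -m inch '[[-0.016,-0.3625,0,0,0,-0.0278,1],[-0.016,-0.3625,0,0,0,-0.0278,1],[-0.016,-0.3625,0,0,0,-0.0278,1],[0,0,0,0,0,0,1],[0.3,0.3,-0.2,0,0,0,1],[0,0,-1,0,0,0,1],[0,0,-1,0,0,0,1],[0,0,0,0,0,0,1]]'; python3 - <<'E'
from det import *
delta([.6351,-.0237,.1],135)
p,d=snap('scene','30');crop(p,190,160,320,280,6,'pics/b.png')
E
```

```text
clock: 44.8
eef_pos: [0.5136, 0.0086, 0.1327]
tool_rot: [0.371, 0.928, 0.003, 0.006]
ft_force: [0.2, -0.5, 0.0]
grip_width: 0.0
pos [0.5136 0.0086 0.1327] yaw 136.38 tilt [0.7  0.04] w 0.0 F [ 0.2 -0.5  0. ] t 44.8 j6 -0.79
shift units [-4.4   2.4   1.37]
turn units [0.0029 0.0026 0.0077] deg -1.4
```

View pics/b.png

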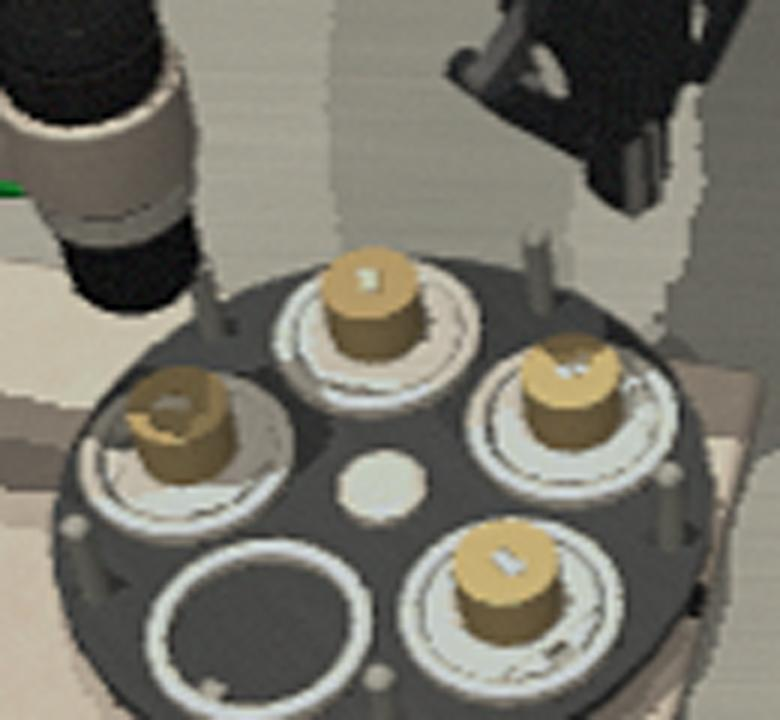

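```bash
python3 -m inch '[[-0.75,0.41,0,0.0029,0.0026,0.0077,-0.18],[-0.74,0.41,0,0,0,0,-0.18],[-0.74,0.41,0,0,0,0,-0.18],[-0.74,0.41,0,0,0,0,-0.18],[-0.74,0.41,0,0,0,0,-0.18],[-0.74,0.35,0,0,0,0,-0.18],[0,0,0.4,0,0,0,-0.18],[0,0,0.4,0,0,0,-0.18]]'; python3 -m inch '[[0,0,0.3,0,0,0,-0.18],[0,0,0,0,0,0,-0.18],[0,0,0,0,0,0,-0.18],[0,0,0,0,0,0,-0.18],[0,0,0,0,0,0,-0.18],[0,0,0,0,0,0,-0.18],[0,0,0,0,0,0,-0.18],[0,0,0,0,0,0,-0.18]]'; python3 -c "
from h import *
delta([.6351,-.0237,.063],135)"
```

```text
clock: 45.65
eef_pos: [0.6306, -0.0278, 0.106]
tool_rot: [0.383, 0.924, -0.002, -0.005]
ft_force: [-0.2, 0.5, -0.1]
grip_width: 0.0503
clock: 46.45
eef_pos: [0.6313, -0.0284, 0.1005]
tool_rot: [0.383, 0.924, -0.002, -0.004]
ft_force: [-0.1, -0.0, 0.7]
grip_width: 0.0505
pos [ 0.6313 -0.0284  0.1005] yaw 134.98 tilt [-0.46 -0.04] w 0.0505 F [-0.1 -0.   0.7] t 46.45 j6 -0.83
shift units [0.02 0.25 1.5 ]
turn units [-0.002  -0.0016 -0.0001] deg 0.0
```

```bash
python3 -m inch '[[0.02,0.25,0.3,-0.002,-0.0016,0,-0.18],[0,0,0.4,0,0,0,-0.18],[0,0,0.4,0,0,0,-0.18],[0,0,0.35,0,0,0,-0.18],[0,0,0,0,0,0,0.2],[0,0,0,0,0,0,0.6],[0,0,0,0,0,0,0.6],[0,0,0,0,0,0,0.6]]'; python3 -c "
from h import *
delta([.6351,-.0237,.063],135)"; python3 -m inch '[[0,0,-0.2,0,0,0,0.6],[0,0,-0.3,0,0,0,0.6],[0,0,-0.6,0,0,0,0.6],[0,0,-0.8,0,0,0,0.6],[0,0,-0.8,0,0,0,0.6],[0,0,-0.2,0,0,0,0.6],[0,0,0,0,0,0,0.6],[0,0,0,0,0,0,0.6]]'; python3 -c "
from h import *
delta([.490,.400,.13],135)
p,d=snap('scene','31');crop(p,190,160,320,280,6,'pics/b.png')"
```

```text
clock: 47.25
eef_pos: [0.6353, -0.0237, 0.0643]
tool_rot: [0.383, 0.924, 0.0, 0.0]
ft_force: [-0.8, -0.3, -1.0]
grip_width: 0.0337
pos [ 0.6353 -0.0237  0.0643] yaw 134.98 tilt [0.01 0.01] w 0.0337 F [-0.8 -0.3 -1. ] t 47.25 j6 -0.82
shift units [ 0.01 -0.01  0.05]
turn units [ 0.0001 -0.     -0.0001] deg 0.0
clock: 48.05
eef_pos: [0.6347, -0.0236, 0.1359]
tool_rot: [0.383, 0.924, -0.0, -0.001]
ft_force: [0.1, 0.1, -0.9]
grip_width: 0.0338
pos [ 0.6347 -0.0236  0.1359] yaw 134.98 tilt [-0.07  0.01] w 0.0338 F [ 0.1  0.1 -0.9] t 48.05 j6 -0.82
shift units [16.08  7.88  0.25]
turn units [-0.0002 -0.0003 -0.0001] deg 0.0
```

View pics/b.png

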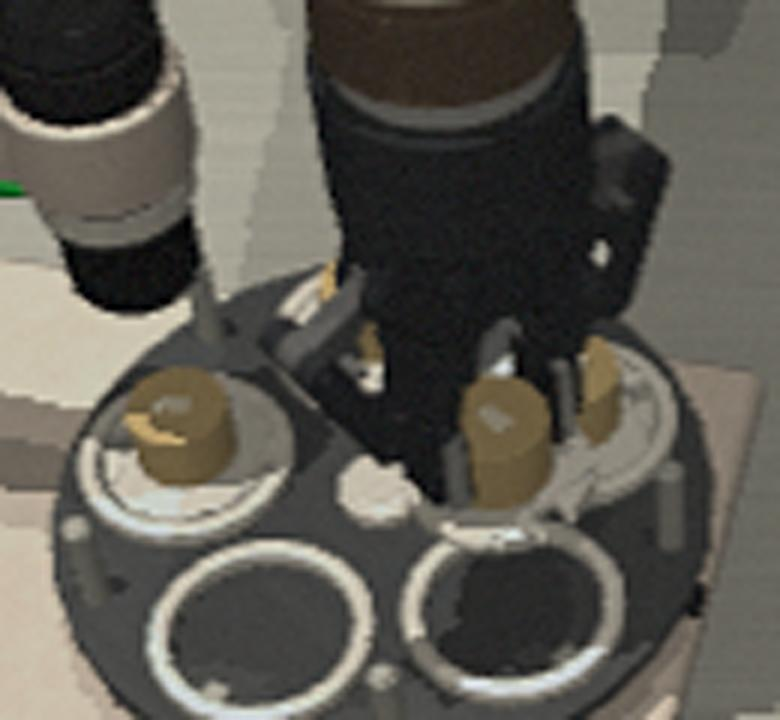

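```bash
python3 -c "
from h import *
print(ray('scene',[[473.8,244.5]],.037))"
python3 -m inch '[[1,0.49,0,0,0,0,0.6],[1,0.49,0,0,0,0,0.6],[1,0.49,0,0,0,0,0.6],[1,0.49,0,0,0,0,0.6],[1,0.49,0,0,0,0,0.6],[1,0.49,0,0,0,0,0.6],[1,0.49,0,0,0,0,0.6],[1,0.49,0,0,0,0,0.6]]'; python3 -m inch '[[1,0.49,0,0,0,0,0.6],[1,0.49,0,0,0,0,0.6],[1,0.49,0,0,0,0,0.6],[1,0.49,0,0,0,0,0.6],[1,0.49,0,0,0,0,0.6],[1,0.49,0,0,0,0,0.6],[1,0.49,0,0,0,0,0.6],[1,0.49,0,0,0,0,0.6]]';python3 -c "
from h import *
delta([.490,.400,.045],135)
p,d=snap('scene','32');crop(p,400,150,530,290,5,'pics/b.png')"
```

```text
[[0.55847614 0.39732828 0.037     ]]
clock: 48.9
eef_pos: [0.5618, 0.1879, 0.1352]
tool_rot: [0.383, 0.924, -0.001, -0.001]
ft_force: [1.1, -0.3, -0.6]
grip_width: 0.034
clock: 49.7
eef_pos: [0.4899, 0.3984, 0.1351]
tool_rot: [0.383, 0.924, -0.001, -0.001]
ft_force: [0.3, -0.2, -1.7]
grip_width: 0.0342
pos [0.4899 0.3984 0.1351] yaw 134.98 tilt [-0.14 -0.09] w 0.0342 F [ 0.3 -0.2 -1.7] t 49.7 j6 -0.1
shift units [0.04 0.06 3.6 ]
turn units [-0.0009 -0.0002 -0.0001] deg 0.0
```

View pics/b.png

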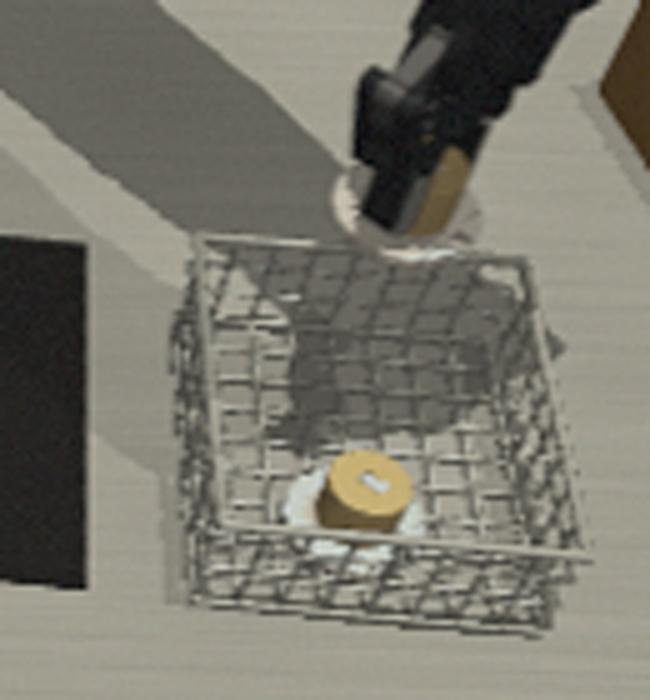

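```bash
python3 -m inch '[[0,0.05,0.9,0,0,0,0.6],[0,0,0.9,0,0,0,0.6],[0,0,0.9,0,0,0,0.6],[0,0,0.9,0,0,0,0.6],[0,0,0,0,0,0,0.6],[0,0,0,0,0,0,-0.18],[0,0,0,0,0,0,-0.18],[0,0,-0.3,0,0,0,-0.18]]';python3 -m inch '[[0,0,-1,0,0,0,-0.18],[0,0,-1,0,0,0,-0.18],[0,0,-1,0,0,0,-0.18],[0,-1,0,0,0,0,-0.18],[0,-1,0,0,0,0,-0.18],[0,-1,0,0,0,0,-0.18],[0,0,0,0,0,0,-0.18],[0,0,0,0,0,0,-0.18]]'; python3 - <<'E'
from det import *
delta([.4330,.150,.085],135)
p,d=snap('scene','33');crop(p,330,150,530,290,4,'pics/b.png')
p,_=snap('top','33')
for n in("top","scene"):
    p=cv2.imread(f"pics/{n}33.png")
    for c,r,uv in resin(n,p,.034,(330,190,420,262) if n=="scene" else (200,250,310,360)):
        e=edgecircle(n,p,c,0.009,.022,.038,-1)
        print(n,c.round(4),np.round(uv,1),e[0].round(4),round(e[1],4),np.round(notch(n,p,e[0],.009),1))
E
```

```text
clock: 50.55
eef_pos: [0.4922, 0.3989, 0.055]
tool_rot: [0.383, 0.924, 0.0, -0.0]
ft_force: [-0.1, 0.6, 0.2]
grip_width: 0.0502
clock: 51.35
eef_pos: [0.4397, 0.3463, 0.1312]
tool_rot: [0.383, 0.924, 0.002, 0.001]
ft_force: [-0.3, 0.7, 0.5]
grip_width: 0.0504
pos [0.4397 0.3463 0.1312] yaw 134.97 tilt [0.15 0.15] w 0.0504 F [-0.3  0.7  0.5] t 51.35 j6 -0.12
shift units [-5.37 -5.74  1.83]
turn units [ 0.0011 -0.     -0.0002] deg 0.0
top [0.431  0.1495 0.034 ] [272.2 330.4] [0.4317 0.1497] 0.031 [-49.4  17. ]
scene [0.4338 0.1501 0.034 ] [358.  199.9] [0.4349 0.1497] 0.0307 [-48.9  13. ]
```

View pics/b.png

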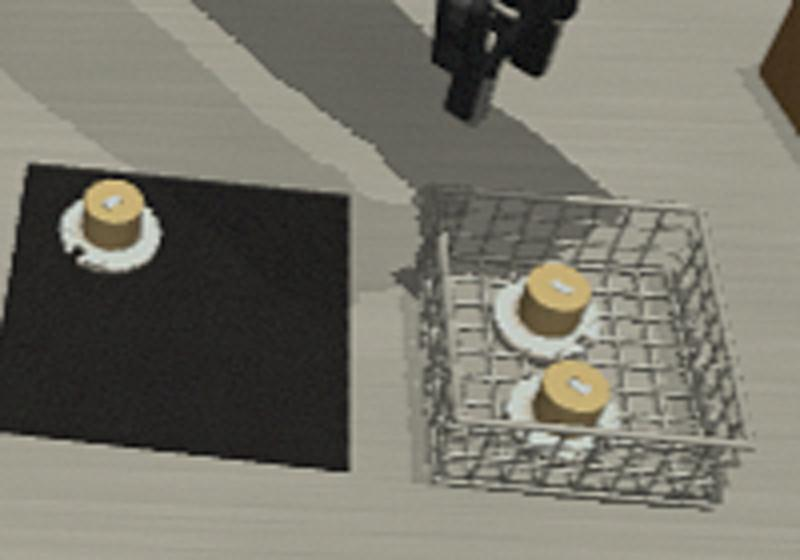

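```bash
python3 -m inch '[[-0.9,-0.957,0,0,0,0,-0.18],[-0.9,-0.957,0,0,0,0,-0.18],[-0.9,-0.957,0,0,0,0,-0.18],[-0.9,-0.957,0,0,0,0,-0.18],[-0.9,-0.957,0.3,0,0,0,-0.18],[-0.87,-0.957,0.8,0,0,0,-0.18],[0,0,0.9,0,0,0,-0.18],[0,0,0.9,0,0,0,-0.18]]'; python3 -m inch '[[0,0,0.9,0,0,0,-0.18],[0,0,0.3,0,0,0,-0.18],[0,0,0,0,0,0,-0.18],[0,0,0,0,0,0,-0.18],[0,0,0,0,0,0,-0.18],[0,0,0,0,0,0,-0.18],[0,0,0,0,0,0,-0.18],[0,0,0,0,0,0,-0.18]]'; python3 - <<'E'
from det import *
delta([.4333,.1497,.012],135)
E
```

```text
clock: 52.25
eef_pos: [0.434, 0.1489, 0.0566]
tool_rot: [0.384, 0.923, 0.001, 0.001]
ft_force: [1.1, -0.3, 0.1]
grip_width: 0.0505
clock: 53.05
eef_pos: [0.4325, 0.1494, 0.0271]
tool_rot: [0.383, 0.924, 0.0, 0.0]
ft_force: [0.2, 0.2, 1.1]
grip_width: 0.0505
pos [0.4325 0.1494 0.0271] yaw 134.99 tilt [0.02 0.02] w 0.0505 F [0.2 0.2 1.1] t 53.05 j6 -0.45
shift units [-0.02  0.03  0.6 ]
turn units [ 0.0002  0.     -0.0001] deg 0.0
```

```bash
python3 -m inch '[[-0.02,0.03,0.3,0,0,0,-0.18],[0,0,0.3,0,0,0,-0.18],[0,0,0,0,0,0,0.2],[0,0,0,0,0,0,0.6],[0,0,0,0,0,0,0.6],[0,0,0,0,0,0,0.6],[0,0,0,0,0,0,-0.18],[0,0,0,0,0,0,-0.18]]';  python3 -m inch '[[0,0,0,0,0,0.0455,-0.18],[0,0,0,0,0,0.0455,-0.18],[0,0,0,0,0,0.0455,-0.18],[0,0,0,0,0,0.0455,-0.18],[0,0,0,0,0,0.0455,-0.18],[0,0,0,0,0,0.0455,-0.18],[0,0,0,0,0,0.0455,-0.18],[0,0,0,0,0,0.0455,-0.18]]';  python3 -m inch '[[0,0,0,0,0,0.0455,-0.18],[0,0,0,0,0,0.0455,-0.18],[0,0,0,0,0,0.0455,-0.18],[0,0,0,0,0,0,-0.18],[0,0,0,0,0,0,-0.18],[0,0,0,0,0,0,0.2],[0,0,0,0,0,0,0.6],[0,0,0,0,0,0,0.6]]'; python3 - <<'E'
from det import *
delta([.4333,.1497,.012],45)
p,d=snap('scene','34');crop(p,330,150,530,290,4,'pics/b.png')
E
```

```text
clock: 53.85
eef_pos: [0.4333, 0.1496, 0.0118]
tool_rot: [0.383, 0.924, 0.0, -0.0]
ft_force: [-0.7, 0.4, 0.2]
grip_width: 0.0505
clock: 54.65
eef_pos: [0.4333, 0.1496, 0.0118]
tool_rot: [0.824, 0.567, 0.0, -0.0]
ft_force: [0.2, -0.4, -0.6]
grip_width: 0.0509
clock: 55.45
eef_pos: [0.4334, 0.1496, 0.012]
tool_rot: [0.924, 0.382, 0.0, -0.0]
ft_force: [-0.3, -0.6, 4.3]
grip_width: 0.034
pos [0.4334 0.1496 0.012 ] yaw 44.94 tilt [0.02 0.02] w 0.034 F [-0.3 -0.6  4.3] t 55.45 j6 1.12
shift units [ 0.   -0.01  0.  ]
turn units [-0.     -0.0002 -0.0003] deg 0.1
```

View pics/b.png

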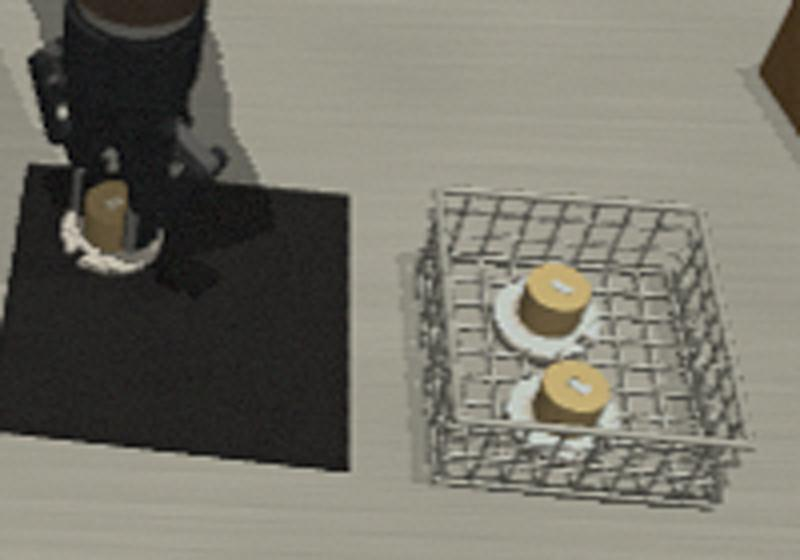

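```bash
python3 -c "
from h import *
a=cv2.imread('pics/scene33.png')[185:225,335:385]; b=cv2.imread('pics/scene34.png')[185:225,335:385]
cv2.imwrite('pics/b.png',cv2.resize(np.hstack([a,b]),None,fx=8,fy=8,interpolation=cv2.INTER_CUBIC))"
```

```text
(no output)
```

View pics/b.png

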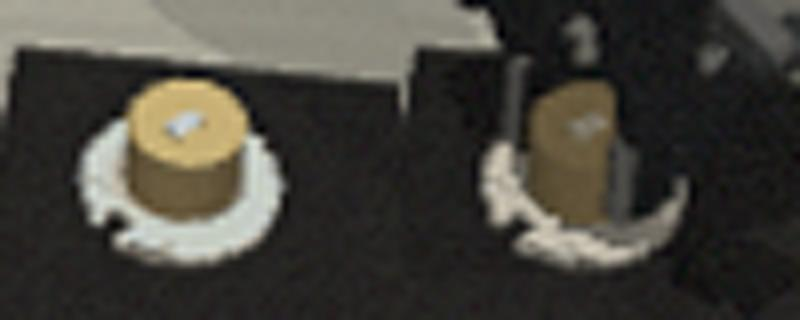

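```bash
python3 -m inch '[[0,0,-0.7,0,0,0,0.6],[0,0,-1,0,0,0,0.6],[0,0,-1,0,0,0,0.6],[0,0,-1,0,0,0,0.6],[0,0,-1,0,0,0,0.6],[0,0,0,0,0,-0.0437,0.6],[0,0,0,0,0,-0.0437,0.6],[0,0,0,0,0,-0.0437,0.6]]'; python3 -m inch '[[0,0,0,0,0,-0.0437,0.6],[0,0,0,0,0,-0.0437,0.6],[0,0,0,0,0,-0.0437,0.6],[0,0,0,0,0,-0.0437,0.6],[0,0,0,0,0,-0.0437,0.6],[0,0,0,0,0,-0.0437,0.6],[0,0,0,0,0,-0.0437,0.6],[0,0,0,0,0,-0.0437,0.6]]'; python3 - <<'E'
from det import *
delta([.6351,-.0237,.125],139.3)
p,d=snap('scene','35');crop(p,330,120,530,260,4,'pics/b.png')
E
```

```text
clock: 56.3
eef_pos: [0.4329, 0.1494, 0.1289]
tool_rot: [0.825, 0.565, -0.0, -0.0]
ft_force: [-0.3, -0.4, -1.5]
grip_width: 0.034
clock: 57.1
eef_pos: [0.4326, 0.1493, 0.1285]
tool_rot: [0.409, 0.913, -0.0, -0.001]
ft_force: [0.5, -0.6, -1.2]
grip_width: 0.0341
pos [0.4326 0.1493 0.1285] yaw 131.77 tilt [-0.09 -0.02] w 0.0341 F [ 0.5 -0.6 -1.2] t 57.1 j6 -0.4
shift units [-10.56   1.43   0.13]
turn units [-0.0004 -0.0003 -0.0418] deg 7.5
```

View pics/b.png

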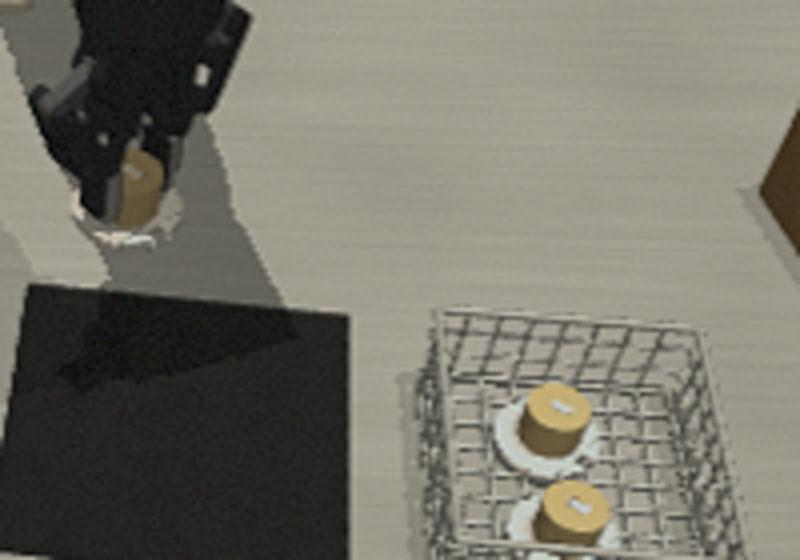

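```bash
python3 -m inch '[[-0.96,0.13,0,0,0,0,0.6],[-0.96,0.13,0,0,0,0,0.6],[-0.96,0.13,0,0,0,0,0.6],[-0.96,0.13,0,0,0,0,0.6],[-0.96,0.13,0,0,0,0,0.6],[-0.96,0.13,0,0,0,0,0.6],[-0.96,0.13,0,0,0,0,0.6],[-0.96,0.13,0,0,0,0,0.6]]'; python3 -m inch '[[-0.96,0.13,0,0,0,0,0.6],[-0.96,0.13,0,0,0,0,0.6],[-0.96,0.13,0,0,0,0,0.6],[0,0,0,0,0,-0.0418,0.6],[0,0,0,0,0,0,0.6],[0,0,0.4,0,0,0,0.6],[0,0,0.4,0,0,0,0.6],[0,0,0.4,0,0,0,0.6]]'; python3 - <<'E'
from det import *
delta([.6351,-.0237,.072],139.3)
p,d=snap('scene','36');crop(p,190,160,320,280,6,'pics/b.png')
E
```

```text
clock: 57.95
eef_pos: [0.5799, 0.022, 0.1282]
tool_rot: [0.412, 0.911, -0.0, -0.001]
ft_force: [0.6, -0.2, -0.6]
grip_width: 0.0344
clock: 58.75
eef_pos: [0.6338, -0.0244, 0.0976]
tool_rot: [0.351, 0.936, -0.0, -0.001]
ft_force: [-0.1, 0.3, -0.7]
grip_width: 0.0341
pos [ 0.6338 -0.0244  0.0976] yaw 138.9 tilt [-0.1   0.01] w 0.0341 F [-0.1  0.3 -0.7] t 58.75 j6 -0.89
shift units [-0.02  0.06  1.02]
turn units [-0.0003 -0.0005 -0.0022] deg 0.4
```

View pics/b.png

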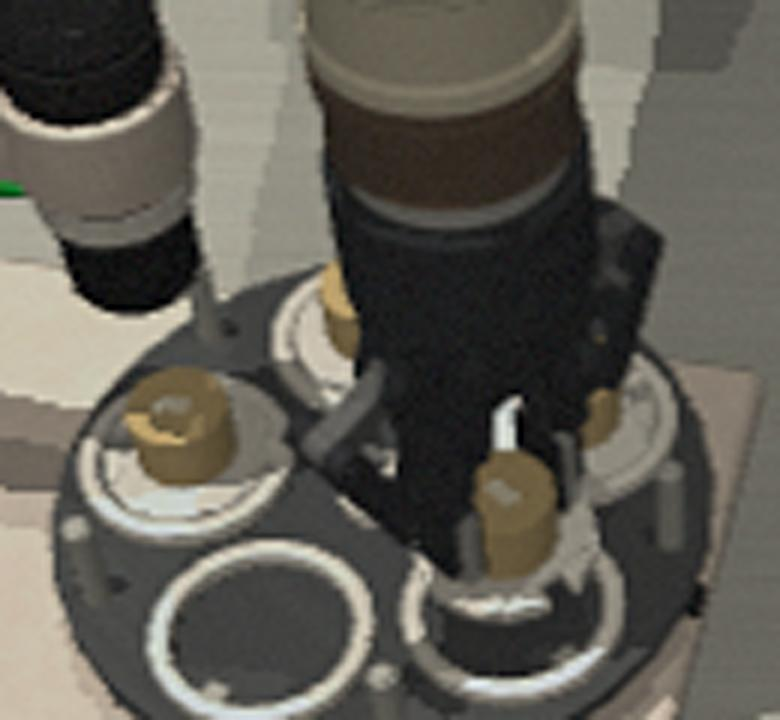

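```bash
python3 -m inch '[[-0.02,0.04,0.3,0,0,-0.002,0.6],[0,0,0.3,0,0,0,0.6],[0,0,0.25,0,0,0,0.6],[0,0,0.1,0,0,0,0.6],[0,0,0,0,0,0,0.6],[0,0,0,0,0,0,0.6],[0,0,0,0,0,0,0.6],[0,0,0,0,0,0,0.6]]'; python3 - <<'E'
from det import *
delta([.6351,-.0237,.062],139.3)
E
```

```text
clock: 59.6
eef_pos: [0.636, -0.0244, 0.0757]
tool_rot: [0.348, 0.938, 0.0, 0.0]
ft_force: [0.1, 0.8, -1.3]
grip_width: 0.0337
pos [ 0.636  -0.0244  0.0757] yaw 139.3 tilt [0.03 0.01] w 0.0337 F [ 0.1  0.8 -1.3] t 59.6 j6 -0.9
shift units [0.05 0.   0.55]
turn units [ 0.0002  0.0001 -0.    ] deg 0.0
```

```bash
python3 -m inch '[[0.04,0,0.1,0,0,0,0.6],[0,0,0.1,0,0,0,0.6],[0,0,0.06,0,0,0,0.6],[0,0,0.06,0,0,0,0.6],[0,0,0.06,0,0,0,0.6],[0,0,0,0,0,0,0.6],[0,0,0,0,0,0,0.6],[0,0,0,0,0,0,0.6]]'; python3 - <<'E'
from det import *
delta([.6351,-.0237,.062],139.3)
p,d=snap('scene','37');crop(p,190,160,320,280,6,'pics/b.png')
E
```

```text
clock: 60.4
eef_pos: [0.635, -0.0238, 0.0658]
tool_rot: [0.348, 0.938, 0.0, -0.0]
ft_force: [-0.6, 0.5, -0.4]
grip_width: 0.0344
pos [ 0.635  -0.0238  0.0658] yaw 139.3 tilt [-0.01  0.01] w 0.0344 F [-0.6  0.5 -0.4] t 60.4 j6 -0.9
shift units [-0.    0.01  0.15]
turn units [ 0.     -0.0001  0.    ] deg -0.0
```

View pics/b.png

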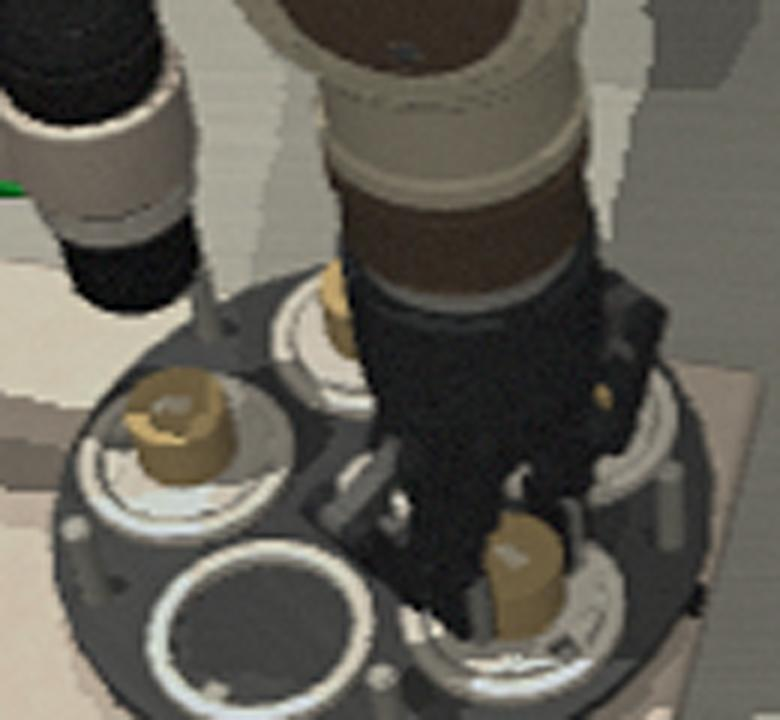

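```bash
python3 -m inch '[[0,0,0.05,0,0,0,0.6],[0,0,0.05,0,0,0,0.6],[0,0,0.05,0,0,0,0.6],[0,0,0.02,0,0,0,0.6],[0,0,0,0,0,0,0.6],[0,0,0,0,0,0,0.6],[0,0,0,0,0,0,0.6],[0,0,0,0,0,0,0.6]]'; python3 - <<'E'
from det import *
delta([.6351,-.0237,.0615],139.3)
E
python3 -m inch '[[0,0,0,0,0,0,-0.18],[0,0,0,0,0,0,-0.18],[0,0,0,0,0,0,-0.18],[0,0,-0.4,0,0,0,-0.18],[0,0,-1,0,0,0,-0.18],[0,0,-1,0,0,0,-0.18],[0,0,-1,0,0,0,-0.18],[0,0,0,0,0,0,-0.18]]'; python3 -m inch '[[1,0,-0.5,0,0,0,-0.18],[1,0,-0.5,0,0,0,-0.18],[1,0,0,0,0,0,-0.18],[1,0,0,0,0,0,-0.18],[1,0,0,0,0,0,-0.18],[1,0,0,0,0,0,-0.18],[1,0,0,0,0,0,-0.18],[1,0,0,0,0,0,-0.18]]'; python3 -m inch '[[1,0.3,0,0,0,0,-0.18],[1,0.3,0,0,0,0,-0.18],[1,0.3,0,0,0,0,-0.18],[1,0.3,0,0,0,0,-0.18],[0,0,0,0,0,0,-0.18],[0,0,0,0,0,0,-0.18],[0,0,0,0,0,0,-0.18],[0,0,0,0,0,0,-0.18]]'; python3 - <<'E'
from det import *
delta(None)
p,d=snap('scene','38');crop(p,190,160,320,280,6,'pics/b.png')
q,e=snap('top','38');crop(q,300,170,460,320,5,'pics/a.png'); crop(p,0,100,640,480,1.2,'pics/c.png')
E
```

```text
clock: 61.25
eef_pos: [0.6352, -0.0239, 0.0621]
tool_rot: [0.348, 0.938, 0.0, 0.0]
ft_force: [-1.3, -1.7, 4.4]
grip_width: 0.0338
pos [ 0.6352 -0.0239  0.0621] yaw 139.29 tilt [ 0.03 -0.01] w 0.0338 F [-1.3 -1.7  4.4] t 61.25 j6 -0.9
shift units [0.01 0.01 0.02]
turn units [ 0.0001  0.0001 -0.    ] deg 0.0
clock: 62.05
eef_pos: [0.6378, -0.0238, 0.1518]
tool_rot: [0.348, 0.938, 0.001, 0.004]
ft_force: [0.2, -0.3, 0.1]
grip_width: 0.0504
clock: 62.85
eef_pos: [0.4821, 0.1072, 0.1712]
tool_rot: [0.348, 0.938, -0.0, -0.001]
ft_force: [-0.1, 1.3, -0.0]
grip_width: 0.0504
clock: 63.65
eef_pos: [0.4274, 0.1939, 0.1715]
tool_rot: [0.348, 0.937, -0.0, -0.0]
ft_force: [-0.6, -0.8, 0.0]
grip_width: 0.0509
pos [0.4274 0.1939 0.1715] yaw 139.22 tilt [-0.02 -0.  ] w 0.0509 F [-0.6 -0.8  0. ] t 63.65 j6 -0.43
```

View pics/b.png

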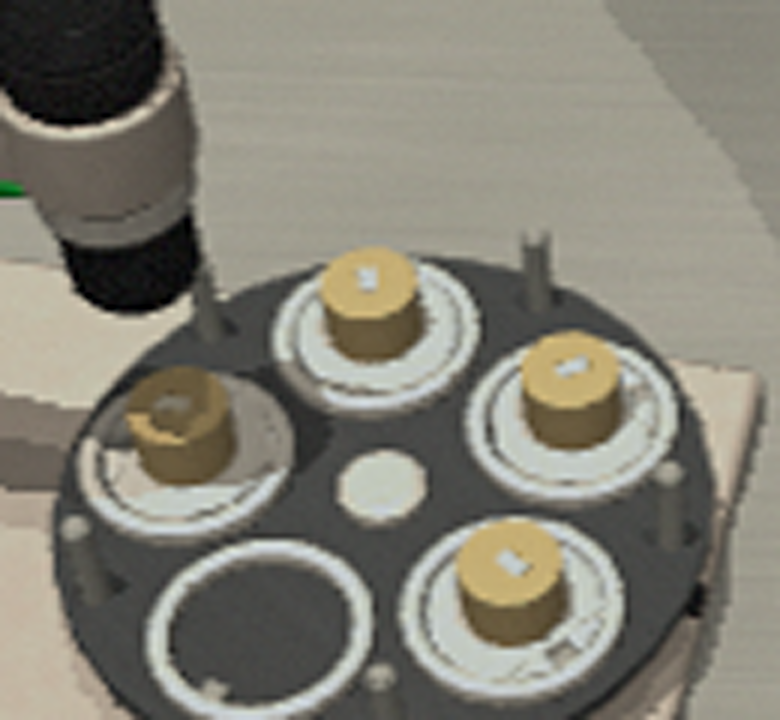

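View pics/a.png

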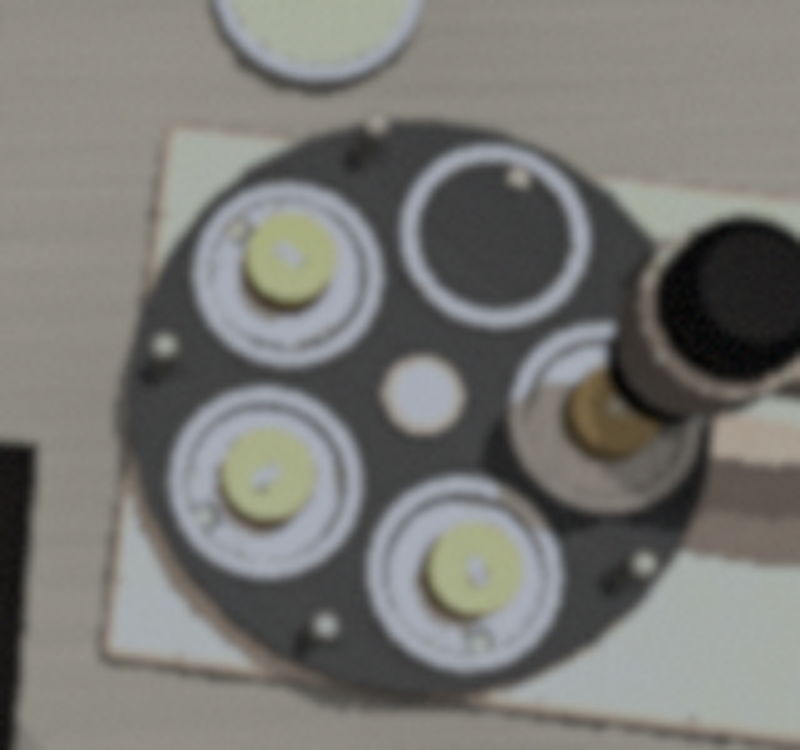

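View pics/c.png

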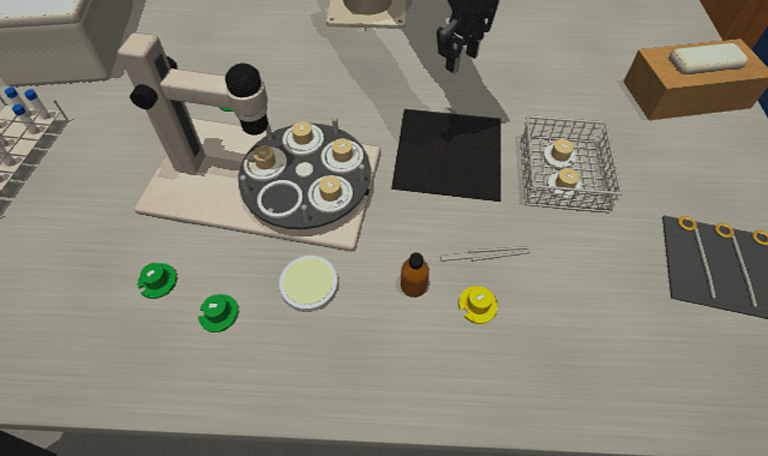

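```bash
python3 - <<'E'
from det import *
for n in("top","scene"):
    p=cv2.imread(f"pics/{n}38.png"); d=np.load(f"pics/{n}38.npy"); c,f=cal(n); Rm=np.array(c["R"]);t=np.array(c["t"])
    def pt(uv):
        u,v=np.round(uv).astype(int); z=np.median(d[v-2:v+3,u-2:u+3]); return Rm.T@(np.array([(u-c["cx"])/f*z,(v-c["cy"])/f*z,z])-t)
    hub=pt(proj(n,[[.584,-.0747,.061]])[0]); print(n,"boss z",hub.round(4))
    for c_,r,uv in resin(n,p,.084,(190,190,310,300) if n=="scene" else (320,190,440,300)):
        print(np.round(uv,1),c_.round(4),pt(uv).round(4), "dz boss",(pt(uv)-hub)[2].round(4))
h=np.array([.5842,-.0748])
for a in(45,117,189,261): print(a,(h+.072*np.array([np.cos(np.radians(a)),np.sin(np.radians(a))])).round(4))
E
```

```text
top boss z [ 0.5838 -0.0741  0.0625]
[394.1 283.7] [ 0.5102 -0.0858  0.084 ] [ 0.5094 -0.0853  0.0859] dz boss 0.0234
[353.  264.9] [ 0.5482 -0.0097  0.084 ] [ 0.5475 -0.0096  0.0867] dz boss 0.0242
[357.4 221.4] [ 0.6336 -0.022   0.084 ] [ 0.634  -0.0212  0.0857] dz boss 0.0232
scene boss z [ 0.5835 -0.0751  0.0607]
[274.4 253.4] [ 0.6365 -0.0226  0.084 ] [ 0.6356 -0.0234  0.084 ] dz boss 0.0232
[284.5 221.2] [ 0.5512 -0.0101  0.084 ] [ 0.5509 -0.0091  0.0844] dz boss 0.0237
[250.8 206.7] [ 0.5128 -0.0868  0.084 ] [ 0.5133 -0.0864  0.0835] dz boss 0.0228
45 [ 0.6351 -0.0239]
117 [ 0.5515 -0.0106]
189 [ 0.5131 -0.0861]
261 [ 0.5729 -0.1459]
```

```bash
python3 - <<'E'
from h import *
n="scene";d=np.load("pics/scene38.npy"); c,f=cal(n); Rm=np.array(c["R"]);t=np.array(c["t"])
for u,v in [(218,230),(219,231),(222,229)]:
    z=d[v,u]; print((Rm.T@(np.array([(u-c["cx"])/f*z,(v-c["cy"])/f*z,z])-t)).round(4))
print(bot.job_done())
E
```

```text
[ 0.5822 -0.1453  0.0849]
[ 0.5834 -0.1433  0.0832]
[ 0.5788 -0.1377  0.0845]
the job is handed in; nothing more can be done
None
```

The changeover is done and handed in at 63.7 s of the 210 s. Two viewed mounts came out of wells 0 and 1 and went into the wire basket. All four new mounts are seated in wells 0 to 3, each keyed by its notch. I turned the stage two detents counter-clockwise by its pins. Well 3, holding a new mount, is under the lens, and well 4 is empty.

**Last checks:**
- **Seating:** The resin tops in wells 0, 1 and 2 measured 23 to 24 mm above the hub boss, where fully home gives 23 mm. The one under the lens read z of about 0.083 to 0.085 m, where 0.084 m is expected. The notch was seen over the key in wells 0, 1 and 2.
- **Stage:** All wells lay within 1 to 3 mm of their expected detent positions.
- **Basket:** Both viewed mounts stand upright in it.
- **Bystanders and microscope:** The dish, forceps, bottle and green and yellow look-alikes looked unmoved. The microscope was never near the gripper.

**Disagreements and limits:**
- **Camera offset:** The two cameras differed by about 2 to 3 mm in x throughout. I worked from their average, and all four mounts dropped home on it.
- **Mount under the lens:** It is partly hidden by the lens, so I checked it only from the scene camera, by depth and by its flush look.

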